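Scrub out the slanted beaker

TASK

Wash out the glass beaker clamped at a slant on the retort stand: first take out the wooden stirring rod and lower it into the upright empty beaker, leaving it standing there. Then take the large brush and scrub the slanted beaker with three full strokes, each time down to its bottom and back up until the whole bristle head has come up to the mouth; finally let the brush down into its own pot again, head down, and let go. Treat the glass gently, do not drop the rod or the brush in, and leave the other things where they stand.

Things in the scene. Friction and masses are not known exactly. Their poses are not given: they have to be found in the camera images.
- stand: Retort stand, fixed: grey steel base plate 140 mm (its x) by 210 mm (its y) by 12 mm, with a plain upright steel rod 12 mm thick and 512 mm high at its y = +90 mm, and a boss and clamp arm 114 mm up that hold the slanted beaker. Origin: centre of the plate's underside; the slanted beaker's mouth looks up and to the stand's -x.
- beaker: The slanted beaker: tall clear glass beaker clamped to the stand with its axis 30 degrees from vertical (fixed). 80 mm outside, 72 mm inside, 146 mm deep inside, 3 mm wall. Origin: centre of its inside floor; its z axis runs along its centre line out of the mouth. Clamp jaws and arm (reaching to its +y) hold it round the outside at z = 71 mm; nothing stands in front of the mouth.
- beaker_mouth (a point): Centre of the slanted beaker's mouth (146 mm from its inside floor); axes as the beaker's.
- stirrer_mid (a point): Middle of the wooden stirring rod: plain round rod 14 mm thick, 220 mm long, about 30 g, loose. Its z axis runs along it, upwards (to the end that sticks out). It starts standing in the slanted beaker, on its floor and lying along the lower wall, about parallel to the beaker's centre line, with some 75 mm sticking out of the mouth.
- stirrer_tip (a point): Lower end of the stirring rod (110 mm below its middle along its z).
- jug_mid (a point): Middle (60 mm up) of the upright empty glass beaker: clear, 92 mm outside, 84 mm inside, 120 mm high, about 350 g, loose on the bench. z is its axis.
- jug_floor (a point): Centre of the inside floor of the upright empty beaker (5 mm above the bench).
- brush_mid (a point): Middle of the large beaker brush (245 mm long, about 90 g, loose), which starts standing head down in its steel pot. Its z axis runs along it from the head to the handle end. From the lower end: white bristle head 54 mm across and 70 mm long (rigid), wire stem 10 mm thick and 80 mm long, round wooden handle 22 mm thick and 95 mm long. The handle's centre is 75 mm above this middle point.
- brush_tip (a point): Centre of the flat lower end of the large brush's head (122.5 mm below its middle along its z).
- pot_a_floor (a point): Centre of the inside floor (5 mm above the bench) of the large brush's steel pot, fixed: 100 mm high, inside 60 mm across at the floor and 78 mm at the rim, outside 86 mm at the rim.
- small_brush_mid (a point): Middle of a small test-tube brush (185 mm long, head 28 mm, handle 16 mm thick) standing in a second steel pot of the same shape; its handle end is 190 mm above the bench. Not needed.
- flask1_mid (a point): Half-way up an amber volumetric flask: bulb 64 mm across, neck 17 mm, 190 mm high with stopper. Loose bystander.
- flask2_mid (a point): Half-way up a second flask of the same shape and size. Loose bystander.
- flask3_mid (a point): Half-way up a third flask (clear glass) of the same shape and size. Loose bystander.
- tape_mid (a point): Middle of a paper tape roll lying flat, 90 mm across, 48 mm high. Loose bystander.
- washbottle_mid (a point): 70 mm up the axis of a white wash bottle, 60 mm across, 180 mm high with its bent spout. Loose bystander.
- reagent_mid (a point): Half-way up an amber reagent bottle, 72 mm across, 140 mm high. Loose bystander.
Things that resemble listed ones, but are neither listed nor needed, are in the scene too. Leave any blue look-alike of the part that bears jug_mid alone.

How it is judged:
By the outcome, as a careful person would: the job done as asked, in the order asked, and still so for the second after the job is handed in, with the robot touching nothing.
It also fails if it takes over 72 s, if anything falls off the work surface, if the arm or the gripper's body presses on something with over 40 N, if the wrist force passes 120 N, or if a joint passes its speed limit or range.

ROBOT

A 7-joint arm with a two-finger parallel gripper is mounted at the origin on the work surface. World frame = base frame: x ahead of the robot, y to its left, z up, the work surface at z = 0. Lengths are in m, angles in rad, forces in N, time in s.
With the tool pointing down it reaches from about 0.425 to 0.875 m from the base axis. Payload 4.7 kg.
Tool frame: the origin (TCP) lies between the finger pads; the fingertips stand ctrl.tip_reach ahead of it and the grasp point (between the pads) lies 5 mm behind it (ctrl.tip_reach is the distance from the TCP to the fingertips, in m); z points along the fingers, y is the direction in which the jaws open and shut (so a half turn about z gives the same grasp; the last joint's range is limited). The gripper opens to 87 mm and grips with 3 to 60 N. Pads are 19 mm wide; open, the fingers measure 117 mm over their backs; the gripper's body (75 mm by 190 mm) begins 51 mm behind the grasp point.
Start: joints at [1.331, 0.321, -0.07, 1.45, 0.023, 1.371, -0.057], TCP at [0.163, -0.629, 0.237] pointing down, gripper open.
Joint ranges: [-2.86, 2.86], [-0.3, 2.09], [-1.38, 1.24], [0.06, 2.45], [-1.56, 4.7], [0.09, 2.05], [-2.69, 2.69]. Speed limits (rad/s): [2.57, 2.57, 3.14, 3.14, 3.14, 3.14, 3.14].

INTERFACE

Orientations are given as a rotation vector (axis times angle).
In Python, from bench import ctrl gives the robot as it stands.
- The arm moves only by the shell command python3 -m handwheel 'ROWS' [FORCE]. ROWS is JSON, a list of rows, each a list of 7 numbers: the shift along the tool's x, y, z in mm, then the turn, a rotation vector about the tool's x, y, z in rad, then the gripper's target within -1 to 1 (shut at 1, half-way at 0, fully open at -1). In form: [[dx, dy, dz, ax, ay, az, grip], ...]. A call has 1 to 12 rows; each row is the pose to reach, as a shift and turn from the pose commanded when the call began, along the tool's axes at that moment; what a row does not reach only later rows make up. A row lasts 1/8 s, in which the tool goes at most 62.5 mm and 10.7 degrees, less where a joint would pass 70% of its speed; a pose out of reach is approached as far as the arm can. A call with a gripper value outside its range is refused whole. The fingers move at their own pace and stop on an object; FORCE is the grip in N (left out, the last holds). Time passes only in rows, so rows that repeat a pose let the fingers close. It gives the time, the measured TCP pose, the force and the opening at its end, in the units of the state.
- ctrl.get_state(): the state, without advancing time (a new reading comes with each control period).
- ctrl.get_image(name): name is "scene" or "top" or "wrist"; returns the picture (420x560x3 uint8, red, green, blue); there is no depth.
- ctrl.camera_model(name): a dict with "mtx" (3x3 intrinsics, pixels), "xyz" and "orientation" of the camera in the world. Camera axes: x right, y up, looking along -z (the intrinsics and any distortion apply to the point x, -y, -z); pixel columns grow to the right and rows downward; lengths in m; the calibration is good to about 2 mm. A picture is of the moment at which its call begins: read the wrist's pose just before it. camera_model takes no time and is no camera call; for the wrist camera it gives the pose at the moment of the call.
- ctrl.close_job(): hands the job in, once; it reports no verdict.
The state is a dict: "time": time; "joint_positions": joint angles; "qd": joint speeds; "joint_torque": joint torques, N m; "position": TCP position; "tool_rot": TCP orientation; "ft_force": force on the tool from outside, world axes, zero at the start; "torque": the same for the moment, N m; "grip_width": opening from 0.0 (shut) to 1.0 (fully open).
Only numpy, scipy, OpenCV 4.12 (cv2) and the standard library are available. Lean on these libraries where they do the work, as an engineer would, in place of code of your own. Each camera call takes 0.05 s, during which the arm holds its last target.

## Working session

There is one attempt and no reset: what is moved stays moved. The work goes in short steps, Python scripts to look and compute and a shell command to move; the robot and the scene stay as the last step left them, time stands still between calls to the robot, and variables do not carry over. Pictures are saved under pics/ and viewed, and the job is handed in when it is done.

```bash
ls; mkdir -p pics; python3 - <<'E'
from bench import ctrl
import cv2
print(ctrl.get_state(), ctrl.tip_reach)
for n in ["scene","top","wrist"]:
    m=ctrl.camera_model(n); print(n,m)
    cv2.imwrite(f"pics/{n}0.png",ctrl.get_image(n)[:,:,::-1])
E
```

```text
pics
{'time': 0.0, 'joint_positions': array([ 1.33109794,  0.32181151, -0.07009511,  1.45170124,  0.02258273,
        1.37077457, -0.05689157]), 'qd': array([-0.00013226, -0.00089956, -0.00017424,  0.00026191, -0.00054047,
       -0.00213707,  0.00049088]), 'joint_torque': array([ 2.31048034e-04, -4.91280770e+01, -4.03766111e-01, -3.12522948e+01,
       -6.40312722e-02,  4.39621008e-02,  1.65965721e-04]), 'position': array([ 0.16303485, -0.62867138,  0.23545584]), 'tool_rot': array([-3.11445659e+00, -3.97430044e-01,  5.01124498e-04]), 'ft_force': array([-0.26333513, -0.01050837,  0.33621538]), 'torque': array([1.05256489e-02, 8.93150086e-02, 1.01268336e-05]), 'grip_width': 0.9979878451554518} 0.014
scene {'mtx': array([[420.15120235,   0.        , 277.06650989],
       [  0.        , 420.15120235, 204.40840875],
       [  0.        ,   0.        ,   1.        ]]), 'xyz': array([ 1.0607738 , -0.52941707,  0.87558345]), 'orientation': array([0.75690801, 0.29577363, 0.75157589])}
top {'mtx': array([[411.04598969,   0.        , 281.20714275],
       [  0.        , 411.04598969, 215.04830811],
       [  0.        ,   0.        ,   1.        ]]), 'xyz': array([0.34459684, 0.01984439, 1.24796924]), 'orientation': array([ 0.13764386, -0.12976843, -1.59615559])}
wrist {'mtx': array([[374.29896163,   0.        , 275.70395713],
       [  0.        , 374.29896163, 217.23409154],
       [  0.        ,   0.        ,   1.        ]]), 'xyz': array([ 0.23557688, -0.61026446,  0.3831642 ]), 'orientation': array([-0.2347482 ,  0.18459099, -1.30750116])}
```

View pics/scene0.png

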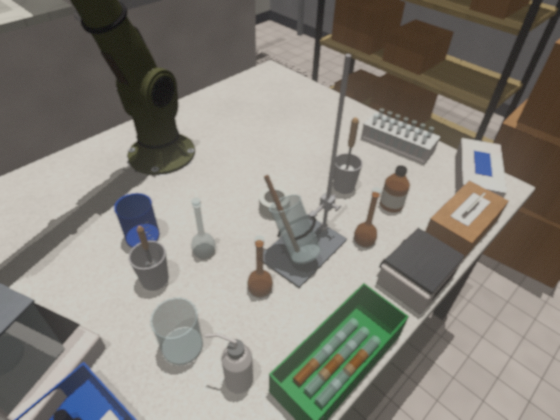

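View pics/top0.png

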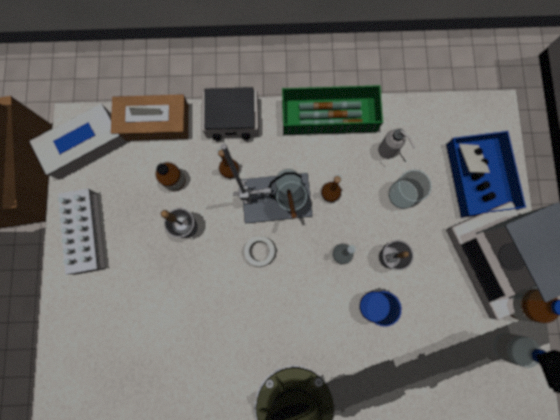

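View pics/wrist0.png

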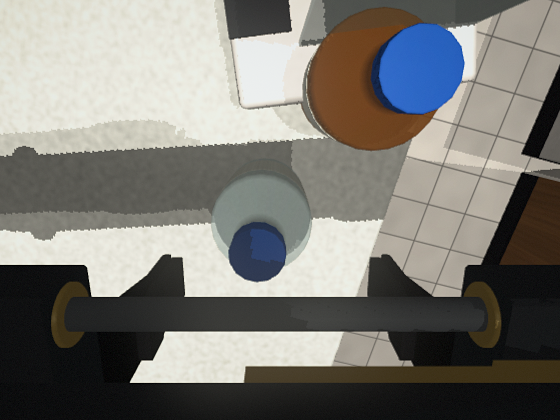

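```bash
cat > h.py <<'E'
import numpy as np,cv2
from bench import ctrl
from scipy.spatial.transform import Rotation as R
def ray(n,uv,m=None):
    m=m or ctrl.camera_model(n)
    K=m["mtx"]; d=np.array([(uv[0]-K[0,2])/K[0,0],-(uv[1]-K[1,2])/K[1,1],-1.])
    return m["xyz"],R.from_rotvec(m["orientation"]).apply(d)
def plane(n,uv,z,m=None):
    o,d=ray(n,uv,m); return o+d*(z-o[2])/d[2]
def proj(n,p,m=None):
    m=m or ctrl.camera_model(n)
    q=R.from_rotvec(m["orientation"]).inv().apply(np.asarray(p,float)-m["xyz"])
    K=m["mtx"]; return np.array([K[0,2]-K[0,0]*q[...,0]/q[...,2],K[1,2]+K[1,1]*q[...,1]/q[...,2]]).T
def tri(uvs):
    A=np.zeros((3,3));b=np.zeros(3)
    L=[]
    for n,uv in uvs:
        o,d=ray(n,uv);d=d/np.linalg.norm(d);P=np.eye(3)-np.outer(d,d);A+=P;b+=P@o;L.append((o,P))
    x=np.linalg.solve(A,b); return x,[np.linalg.norm(P@(x-o)) for o,P in L]
def crop(src,x0,y0,x1,y1,s,out):
    i=cv2.imread(src)[y0:y1,x0:x1]; cv2.imwrite(out,cv2.resize(i,None,fx=s,fy=s,interpolation=cv2.INTER_CUBIC))
E
python3 - <<'E'
from h import *
crop("pics/scene0.png",100,180,240,380,3,"pics/c1.png")
crop("pics/scene0.png",230,100,400,290,3,"pics/c2.png")
crop("pics/top0.png",200,130,440,340,3.3,"pics/c3.png")
E
```

```text
(no output)
```

View pics/c1.png

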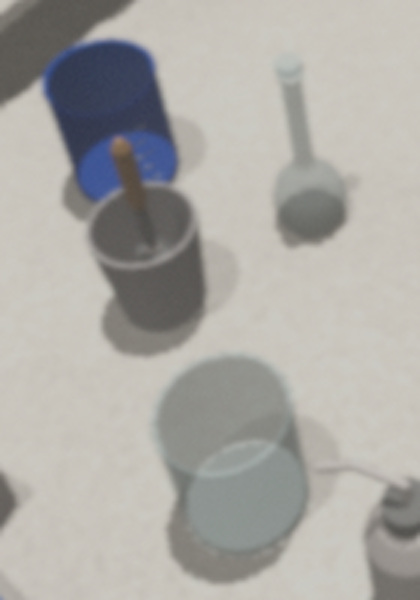

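View pics/c2.png

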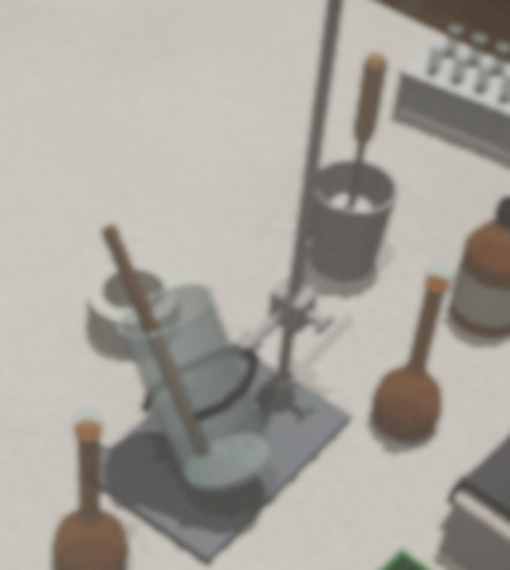

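View pics/c3.png

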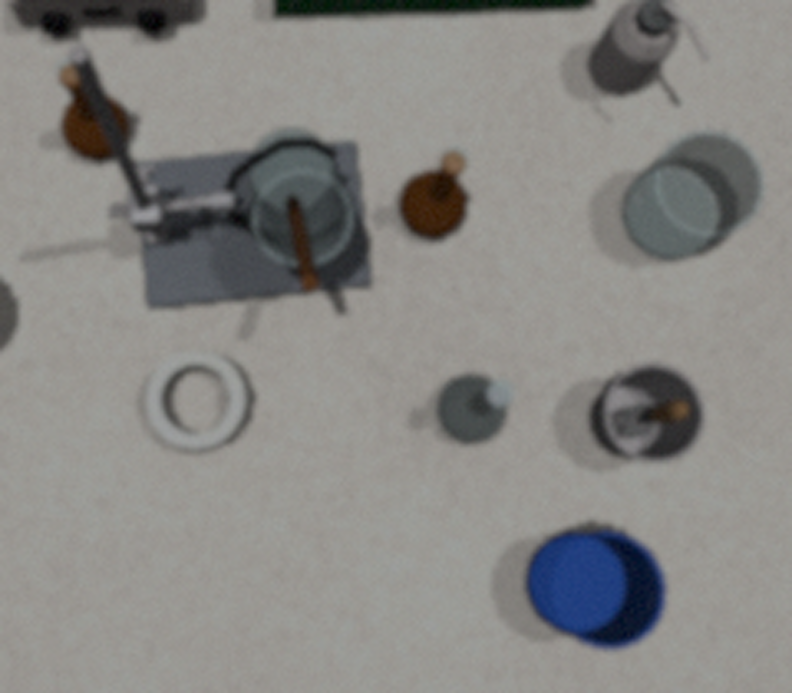

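```bash
python3 - <<'E'
from h import *
crop("pics/top0.png",150,190,210,250,10,"pics/c4.png")
crop("pics/top0.png",370,225,420,285,10,"pics/c5.png")
a=cv2.imread("pics/c4.png");b=cv2.imread("pics/c5.png")
a=cv2.resize(a,(400,400));b=cv2.resize(b,(333,400))
cv2.imwrite("pics/c45.png",np.hstack([a,b]))
# candidate geometry: pot rim circles & handle ends
print("potR tri handle end", tri([("scene",(353.5,120)),("top",(164,213))]))
print("potL tri handle end", tri([("scene",(141,228)),("top",(406,253))]))
print("stirrer top", tri([("scene",(267,178)),("top",(293.5,216))]))
print("stirrer enter bottom", tri([("scene",(297,250)),("top",(289,191))]))
E
```

```text
potR tri handle end (array([0.52888736, 0.31173671, 0.24373804]), [np.float64(0.0023049522964085547), np.float64(0.0023049522964085716)])
potL tri handle end (array([ 0.41819099, -0.29514465,  0.18549941]), [np.float64(0.00088123659110619), np.float64(0.0008812365911061631)])
stirrer top (array([ 0.51803246, -0.00768965,  0.22041656]), [np.float64(0.0012552288515106497), np.float64(0.0012552288515105675)])
stirrer enter bottom (array([ 0.62423709, -0.0023884 ,  0.04114565]), [np.float64(0.0003922525765216777), np.float64(0.0003922525765215663)])
```

View pics/c45.png

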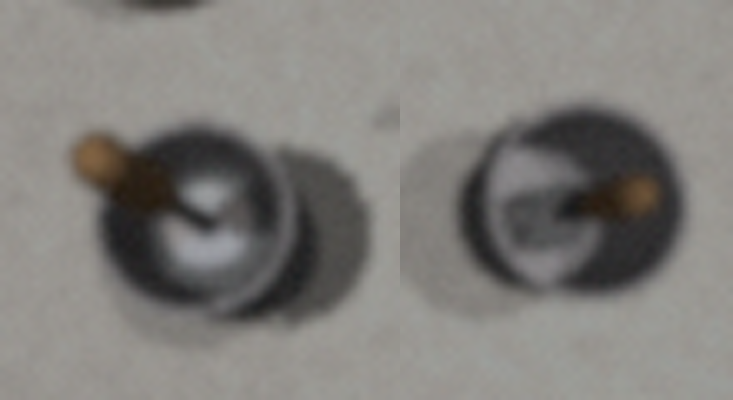

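```bash
python3 - <<'E'
from h import *
def t(n,x,y):return np.array([200+x/3.3,130+y/3.3])
def c2(x,y):return (230+x/3,100+y/3)
for nm,p in [("c1",t(0,150,306)),("c2",t(0,370,287)),("c3",t(0,355,143)),("c4",t(0,140,163))]: print(nm,p,plane("top",p,.012).round(4))
for p in [(208,560),(350,415),]: print("scene corner",plane("scene",c2(*p),.012).round(4))
print("jug rim",plane("top",(415.2,186.7),.12).round(4),plane("scene",(175,318.3),.12).round(4),"floor",plane("top",(403.6,194.2),.005).round(4),plane("scene",(182.3,345),.005).round(4))
print("pot rim",plane("top",(179.6,223),.1).round(4),plane("scene",(347.7,162.7),.1).round(4))
print("mouth",tri([("top",(291.8,194.2)),("scene",(285,201.7))]))
print("rod base",plane("top",t(0,145,215),.13), "rodtop",plane("top",t(0,78,55),.512),plane("scene",(348,59),.512))
crop("pics/top0.png",230,160,330,230,8,"pics/c6.png")
crop("pics/scene0.png",240,160,340,270,5.4,"pics/c7.png")
E
```

```text
c1 [245.45454545 222.72727273] [0.5359 0.1324 0.012 ]
c2 [312.12121212 216.96969697] [ 0.5475 -0.071   0.012 ]
c3 [307.57575758 173.33333333] [ 0.6851 -0.0626  0.012 ]
c4 [242.42424242 179.39393939] [0.672  0.1398 0.012 ]
scene corner [ 0.692  -0.0635  0.012 ]
scene corner [0.6754 0.1431 0.012 ]
jug rim [ 0.6072 -0.3561  0.12  ] [ 0.6157 -0.3553  0.12  ] floor [ 0.6114 -0.3567  0.005 ] [ 0.6134 -0.3555  0.005 ]
pot rim [0.5271 0.3108 0.1   ] [0.5337 0.308  0.1   ]
mouth (array([ 0.58117598, -0.00739591,  0.1864226 ]), [np.float64(0.0004110365319754997), np.float64(0.0004110365319756078)])
rod base [0.5954069  0.12475113 0.13      ] rodtop [0.60371906 0.12565421 0.512     ] [0.61793716 0.11234689 0.512     ]
```

View pics/c6.png

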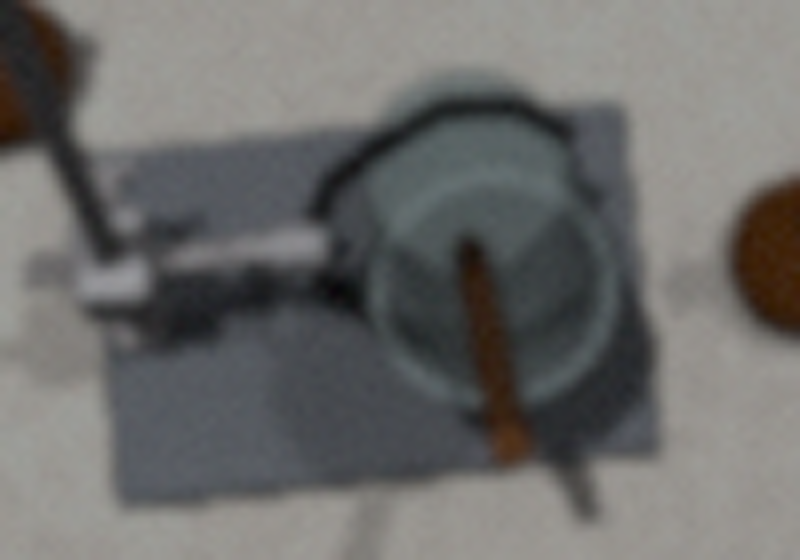

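View pics/c7.png

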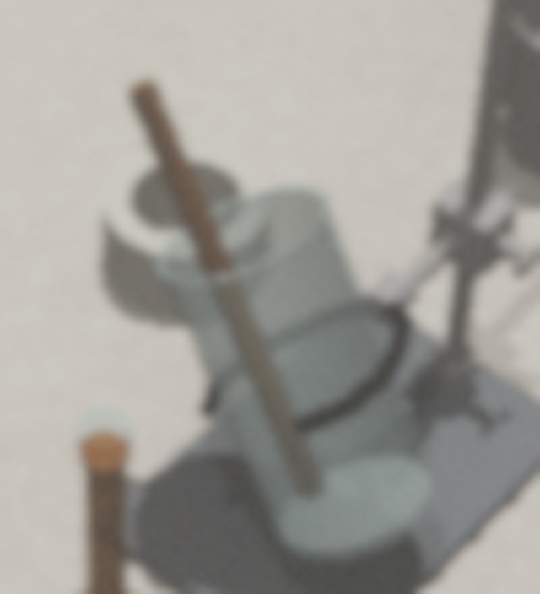

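```bash
cat >> h.py <<'E'
def toolR(yaw,tilt=0):
    """yaw, tilt deg: tool x heads to yaw; tilt>0: wrist leans back along -heading"""
    a=np.radians(yaw);t=np.radians(tilt);c,s=np.cos(a),np.sin(a)
    x=np.array([np.cos(t)*c,np.cos(t)*s,np.sin(t)]);z=np.array([np.sin(t)*c,np.sin(t)*s,-np.cos(t)])
    return R.from_matrix(np.array([x,np.cross(z,x),z]).T)
def go(p,Rt,st=None):
    """p: TCP target. prints row"""
    st=st or ctrl.get_state()
    R0=R.from_rotvec(st["tool_rot"])
    d=R0.inv().apply(np.asarray(p)-st["position"])*1000
    rv=(R0.inv()*Rt).as_rotvec()
    print("row",d.round(1),rv.round(3),"|d|",np.linalg.norm(d).round(),"deg",np.degrees(np.linalg.norm(rv)).round(1))
E
python3 - <<'E'
from h import *
st=ctrl.get_state();m=ctrl.camera_model("wrist")
R0=R.from_rotvec(st["tool_rot"])
print("cam offs",R0.inv().apply(m["xyz"]-st["position"]), (R0.inv()*R.from_rotvec(m["orientation"])).as_matrix().round(2))
go([.163,-.629,.40],R0)
go([.50,-.011,.37],toolR(3.7))
E
```

```text
cam offs [ 7.48446901e-02  8.45128702e-05 -1.47591597e-01] [[ 0.    0.96  0.27]
 [ 1.   -0.    0.  ]
 [ 0.    0.27 -0.96]]
row [-1.000e-01 -1.000e-01 -1.643e+02] [0. 0. 0.] |d| 164.0 deg 0.0
row [ 481.3 -513.6 -133.6] [-0.001  0.     0.189] |d| 716.0 deg 10.8
```

```bash
python3 -m handwheel '[[0,0,-60,0,0,0,-1],[0,0,-120,0,0,0,-1],[40,-20,-150,0,0,0,-1],[90,-45,-150,0,0,0,-1],[140,-70,-150,0,0,0.05,-1],[185,-95,-150,0,0,0.09,-1],[230,-120,-150,0,0,0.13,-1],[275,-150,-150,0,0,0.19,-1],[305,-200,-145,0,0,0.19,-1],[335,-250,-140,0,0,0.19,-1],[365,-300,-140,0,0,0.19,-1],[395,-350,-140,0,0,0.19,-1]]' 30
python3 - <<'E'
from h import *
print(ctrl.get_state()["joint_positions"].round(2))
go([.50,-.011,.37],toolR(3.7))
E
```

```text
time: 1.65
position: [0.4578, -0.1893, 0.3763]
tool_rot: [3.14, 0.1, -0.0]
ft_force: [0.9, -0.0, -0.8]
grip_width: 1.0
[ 0.79 -0.03 -0.43  1.57 -0.01  1.6  -1.16]
row [  53.5 -175.2    6.3] [ 0.     0.    -0.001] |d| 183.0 deg 0.1
```

```bash
python3 -m handwheel '[[18,-55,6,0,0,0,-1],[36,-110,6,0,0,0,-1],[54,-165,6,0,0,0,-1],[54,-175,6,0,0,0,-1],[54,-175,6,0,0,0,-1]]'
python3 - <<'E'
from h import *
import pickle
m=ctrl.camera_model("wrist"); im=ctrl.get_image("wrist")
pickle.dump(m,open("w1.pkl","wb"));cv2.imwrite("pics/w1.png",im[:,:,::-1])
print(ctrl.get_state()["joint_positions"].round(2))
E
```

```text
time: 2.28
position: [0.5002, -0.013, 0.3704]
tool_rot: [3.139, 0.102, -0.001]
ft_force: [0.5, -0.8, -0.6]
grip_width: 1.001
[ 0.61 -0.01 -0.63  1.56 -0.    1.59 -1.52]
```

View pics/w1.png

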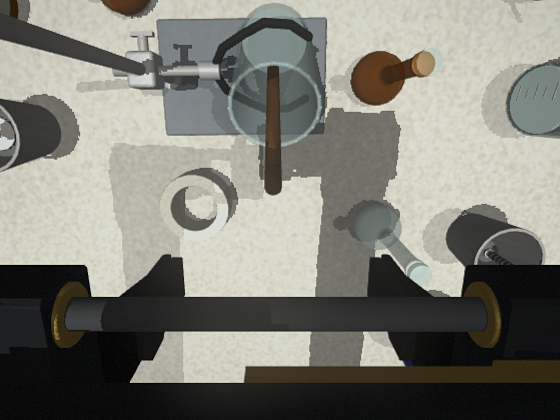

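```bash
python3 - <<'E'
from h import *
import pickle
m=pickle.load(open("w1.pkl","rb"))
_cm=ctrl.camera_model
ctrl_cm=lambda n: m if n=="wrist" else _cm(n)
import h; h.ctrl=type("C",(),{"camera_model":staticmethod(ctrl_cm)})
tri=h.tri;plane=h.plane
print("top end",tri([("wrist",(273.5,187)),("scene",(267,178)),("top",(293.5,216))]))
print("tip",tri([("wrist",(273,70)),("scene",(297.5,250)),("top",(288.7,190.5))]))
print("mouth",tri([("wrist",(275.5,102)),("scene",(285,203)),("top",(291.9,195.5))]))
for p in [(327,17),(324,133),(166,135),(159,19)]: print("plate",plane("wrist",p,.012).round(4))
# proj of predicted
ax=np.array([-.499,-.032,.866])
for t in [np.array([.627,-.005,.043])]:
    for n in ["wrist","scene","top"]: print(n,h.proj(n,t).round(1),h.proj(n,t+.22*ax).round(1))
i=cv2.imread("pics/w1.png")[0:210,200:350];cv2.imwrite("pics/w1c.png",cv2.resize(i,None,fx=2.8,fy=2.8,interpolation=cv2.INTER_CUBIC))
E
```

```text
top end (array([ 0.51730705, -0.00866117,  0.22127441]), [np.float64(0.002343009785564528), np.float64(0.002483203181775686), np.float64(0.0002345514216685955)])
tip (array([ 0.6238425 , -0.00152481,  0.04063484]), [np.float64(0.0029535953736250686), np.float64(0.0014201263347536047), np.float64(0.0017950812334073948)])
mouth (array([ 0.58048736, -0.00731658,  0.18102898]), [np.float64(0.0013683937259502156), np.float64(0.00040417641366883087), np.float64(0.0013396482157369267)])
plate [ 0.6883 -0.0635  0.012 ]
plate [ 0.5504 -0.0738  0.012 ]
plate [0.5342 0.1345 0.012 ]
plate [0.6727 0.1409 0.012 ]
wrist [275.8  64.5] [275.8 188.2]
scene [297.  250.7] [264.9 174.5]
top [289.7 189.9] [295.  215.1]
```

View pics/w1c.png

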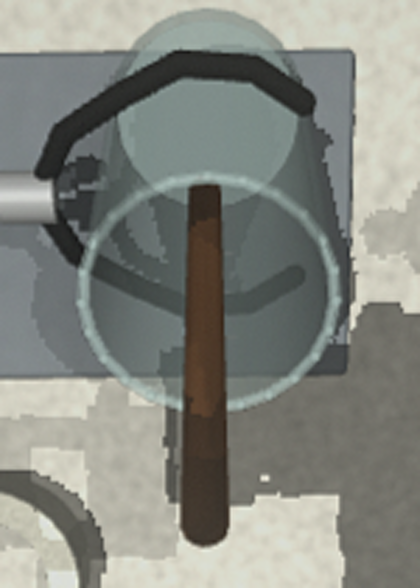

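```bash
cat >> h.py <<'E'
def plane_g(n,uv,p0,nrm,m=None):
    o,d=ray(n,uv,m); return o+d*((np.asarray(p0)-o)@nrm)/(d@nrm)
E
python3 - <<'E'
from h import *
import pickle
m=pickle.load(open("w1.pkl","rb"))
a=np.radians(4.1);ax=np.array([-.5*np.cos(a),-.5*np.sin(a),.866])
p0=np.array([.578,-.008,.180])
# rim points left/right/top/bottom of glass ring in wrist crop -> cast onto mouth plane, fit circle centre
pts=[(80,290),(340,300),(208,175),(130,388),(285,392),(110,215),(305,215),(230,408)]
P=np.array([plane_g("wrist",(200+x/2.8,y/2.8),p0,ax,m) for x,y in pts])
e1=np.array([np.cos(a)*.866,np.sin(a)*.866,.5]);e2=np.cross(ax,e1)
q=np.c_[(P-p0)@e1,(P-p0)@e2]*1000
s=np.linalg.lstsq(np.c_[2*q,np.ones(len(q))],(q**2).sum(1),rcond=None)[0]
print("centre off(mm) e1,e2",s[:2],"r",np.sqrt(s[2]+s[0]**2+s[1]**2), "c",p0+(s[0]*e1+s[1]*e2)/1000)
t=[(368,285),(622,285),(495,170),(490,408),(410,205),(585,205),(415,370),(580,375)]
P=np.array([plane_g("top",(230+x/8,160+y/8),p0,ax) for x,y in t])
q=np.c_[(P-p0)@e1,(P-p0)@e2]*1000
s=np.linalg.lstsq(np.c_[2*q,np.ones(len(q))],(q**2).sum(1),rcond=None)[0]
print("top: centre off(mm) e1,e2",s[:2],"r",np.sqrt(s[2]+s[0]**2+s[1]**2), "c",p0+(s[0]*e1+s[1]*e2)/1000)
# rod points at their assumed z
for z in (.225,.230,.235): print(z,plane("wrist",(273.2,188),z,m).round(4),plane("top",(293.7,215.5),z).round(4),plane("scene",(266.5,176.5),z).round(4))
E
```

```text
centre off(mm) e1,e2 [-1.76779384  0.79673964] r 40.29981609643688 c [ 0.57641605 -0.00731479  0.1791161 ]
top: centre off(mm) e1,e2 [-0.46312078  0.12201059] r 41.24772405188735 c [ 0.57759124 -0.00790698  0.17976844]
0.225 [ 0.5155 -0.0101  0.225 ] [ 0.5177 -0.0091  0.225 ] [ 0.5178 -0.0074  0.225 ]
0.23 [ 0.5165 -0.01    0.23  ] [ 0.5169 -0.0089  0.23  ] [ 0.522  -0.0114  0.23  ]
0.235 [ 0.5175 -0.01    0.235 ] [ 0.516  -0.0088  0.235 ] [ 0.5262 -0.0154  0.235 ]
```

```bash
python3 - <<'E'
from h import *
import pickle
m=pickle.load(open("w1.pkl","rb"))
print("f3",plane("wrist",(419,271),.19,m).round(3),"f1",plane("wrist",(424,64),.19,m).round(3),"tape",plane("wrist",(199,201),.048,m).round(3))
print("jug floor", plane("wrist",(545,98),.005,m).round(3),"f2 top",plane("top",(221,153),.19).round(3))
go([.530,-.010,.270],toolR(4.1))
go([.530,-.010,.198],toolR(4.1))
E
```

```text
f3 [ 0.437 -0.154  0.19 ] f1 [ 0.619 -0.127  0.19 ] tape [0.456 0.083 0.048]
jug floor [ 0.613 -0.358  0.005] f2 top [0.7   0.179 0.19 ]
row [ 30.1  -2.7 100.3] [ 0.001  0.001 -0.009] |d| 105.0 deg 0.5
row [ 30.2  -2.8 172.3] [ 0.001  0.001 -0.009] |d| 175.0 deg 0.5
```

```bash
python3 -m handwheel '[[30,-3,50,0,0,0,-1],[30,-3,100,0,0,0,-1],[30,-3,140,0,0,0,-1],[30,-3,165,0,0,0,-1],[30,-3,172,0,0,0,-1],[30,-3,172,0,0,0,-1]]'
python3 - <<'E'
from h import *
import pickle
m=ctrl.camera_model("wrist"); im=ctrl.get_image("wrist")
cv2.imwrite("pics/w2.png",im[:,:,::-1])
E
```

```text
time: 3.08
position: [0.5303, -0.0096, 0.1988]
tool_rot: [3.14, 0.097, -0.0]
ft_force: [0.0, -0.0, 0.4]
grip_width: 0.999
```

View pics/w2.png

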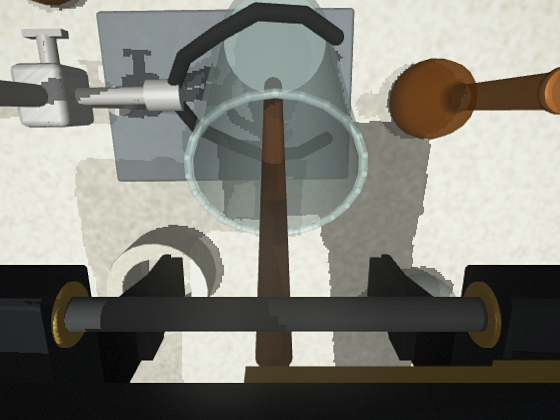

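```bash
python3 -m handwheel '[[0,0,0,0,0,0,1],[0,0,0,0,0,0,1],[0,0,0,0,0,0,1],[0,0,0,0,0,0,1],[0,0,0,0,0,0,1],[0,0,0,0,0,0,1]]' 25
```

```text
time: 3.88
position: [0.5301, -0.0082, 0.1985]
tool_rot: [3.14, 0.1, -0.0]
ft_force: [-0.2, 0.4, 0.2]
grip_width: 0.402
```

```bash
python3 -m handwheel '[[0,0,0,0,0,0,1],[0,0,0,0,0,0,1],[0,0,0,0,0,0,1],[0,0,0,0,0,0,1],[0,0,0,0,0,0,1],[0,0,0,0,0,0,1]]' 25
```

```text
time: 4.62
position: [0.5301, -0.0082, 0.1985]
tool_rot: [3.14, 0.1, -0.0]
ft_force: [0.2, -0.6, 0.4]
grip_width: 0.153
```

```bash
python3 -m handwheel '[[1,0,-5,0,0,0,1],[-8,0,-21,0,0,0,1],[-18,0,-39,0,0,0,1],[-28,0,-56,0,0,0,1],[-38,0,-73,0,0,0,1],[-48,0,-91,0,0,0,1],[-58,0,-108,0,0,0,1],[-68,0,-125,0,0,0,1],[-76,0,-139,0,0,0,1],[-78,0,-155,0,0,0,1],[-78,0,-175,0,0,0,1],[-78,0,-190,0,0,0,1]]'
python3 - <<'E'
from h import *
import pickle
m=ctrl.camera_model("wrist"); im=ctrl.get_image("wrist");s=ctrl.get_image("scene")
pickle.dump(m,open("w3.pkl","wb"))
cv2.imwrite("pics/w3.png",np.hstack([cv2.resize(im,(400,300)),cv2.resize(s,(400,300))])[:,:,::-1]);cv2.imwrite("pics/s3.png",s[:,:,::-1])
print(ctrl.get_state()["joint_positions"].round(2))
go([.6,-.3,.37],toolR(4.1))
E
```

```text
time: 6.12
position: [0.4525, -0.0132, 0.3897]
tool_rot: [-3.14, -0.1, -0.001]
ft_force: [-0.3, -0.1, -0.7]
grip_width: 0.149
[ 0.65 -0.13 -0.6   1.62 -0.07  1.63 -1.45]
row [128.2 295.6  20.6] [ 0.    -0.003 -0.008] |d| 323.0 deg 0.5
```

View pics/w3.png

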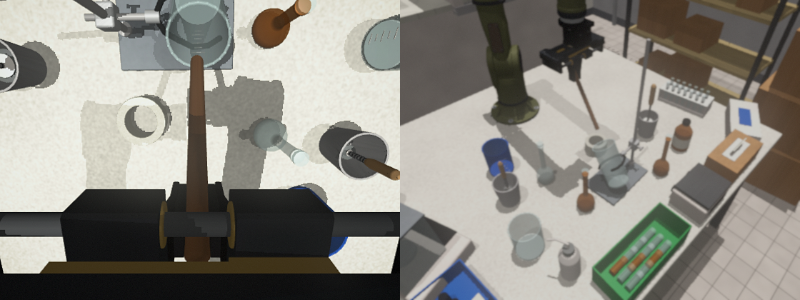

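```bash
python3 - <<'E'
from h import *
import pickle
m=pickle.load(open("w3.pkl","rb"))
T=np.array([.4525,-.0132,.3897]); a=np.radians(4.1)
for tl in (26,28,30,32):
    t=np.radians(tl);d=np.array([np.sin(t)*np.cos(a),np.sin(t)*np.sin(a),-np.cos(t)])
    g=T+[0,0,.005]
    print(tl,[ (proj("wrist",g+L*d,m).round(1),proj("scene",g+L*d).round(1)) for L in (.185,.19,.195)])
crop("pics/s3.png",220,20,330,200,3.3,"pics/s3c.png")
i=cv2.imread("pics/s3.png");
# tool tilt -5 at jug: tip offset from TCP
t=np.radians(25);d=np.array([np.sin(t)*np.cos(a),np.sin(t)*np.sin(a),-np.cos(t)])
jug=np.array([.612,-.357,.005]);u=np.array([np.cos(a),np.sin(a),0])
tip=jug+.027*u+[0,0,.0035]
b=np.radians(-5); zt=np.array([np.sin(b)*np.cos(a),np.sin(b)*np.sin(a),-np.cos(b)])
for h in (.17,0):
    tcp=tip+[0,0,h]-.19*d+.005*zt
    print(h,tcp.round(4)); go(tcp,toolR(4.1,-5))
E
```

```text
26 [(array([275. , 102.5]), array([271.1, 178.5])), (array([275. ,  99.7]), array([271.8, 180.4])), (array([274.9,  97.1]), array([272.5, 182.2]))]
28 [(array([274.9,  94.7]), array([273. , 178.7])), (array([274.9,  91.8]), array([273.7, 180.6])), (array([274.9,  88.9]), array([274.4, 182.4]))]
30 [(array([274.8,  86.7]), array([274.8, 178.7])), (array([274.8,  83.7]), array([275.6, 180.6])), (array([274.8,  80.7]), array([276.4, 182.5]))]
32 [(array([274.8,  78.7]), array([276.6, 178.7])), (array([274.7,  75.5]), array([277.5, 180.6])), (array([274.7,  72.3]), array([278.3, 182.5]))]
0.17 [ 0.5584 -0.3608  0.3457]
row [ 82.7 353.7  44.8] [ 0.    -0.09  -0.008] |d| 366.0 deg 5.2
0 [ 0.5584 -0.3608  0.1757]
row [ 82.3 353.6 214.8] [ 0.    -0.09  -0.008] |d| 422.0 deg 5.2
```

View pics/s3c.png

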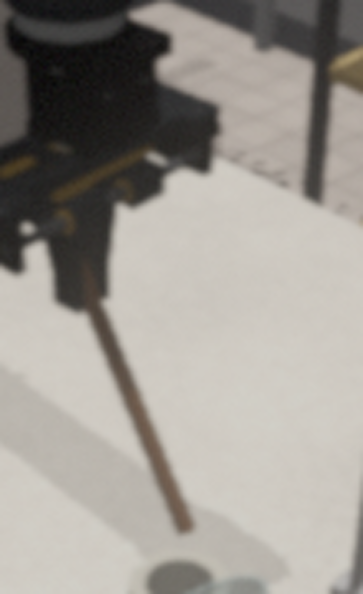

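```bash
python3 -m handwheel '[[10,40,-5,0,0,0,1],[25,90,-5,0,-0.03,0,1],[40,140,-5,0,-0.06,0,1],[55,190,-5,0,-0.09,0,1],[65,240,0,0,-0.09,0,1],[75,290,10,0,-0.09,0,1],[82,335,25,0,-0.09,0,1],[83,354,40,0,-0.09,-0.008,1],[83,354,45,0,-0.09,-0.008,1],[83,354,45,0,-0.09,-0.008,1]]'
python3 - <<'E'
from h import *
import pickle
m=ctrl.camera_model("wrist"); im=ctrl.get_image("wrist");s=ctrl.get_image("scene")
pickle.dump(m,open("w4.pkl","wb"))
cv2.imwrite("pics/w4.png",im[:,:,::-1]);cv2.imwrite("pics/s4.png",s[:,:,::-1])
go([.5584,-.3608,.1757],toolR(4.1,-5))
crop("pics/s4.png",80,180,280,380,3,"pics/s4c.png")
E
```

```text
time: 7.48
position: [0.5581, -0.3589, 0.3436]
tool_rot: [3.135, 0.117, -0.141]
ft_force: [-0.0, 0.9, 0.3]
grip_width: 0.155
row [ 14.8   1.7 168.7] [0.    0.001 0.003] |d| 169.0 deg 0.2
```

View pics/w4.png

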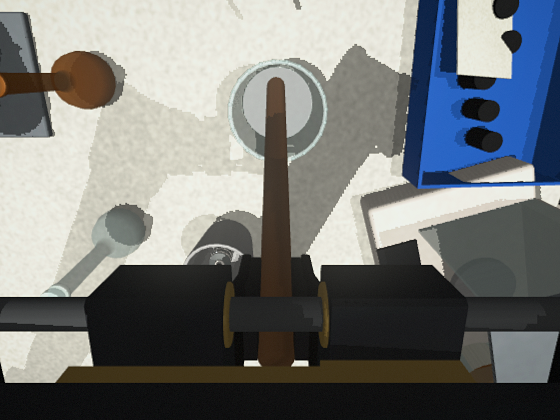

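View pics/s4c.png

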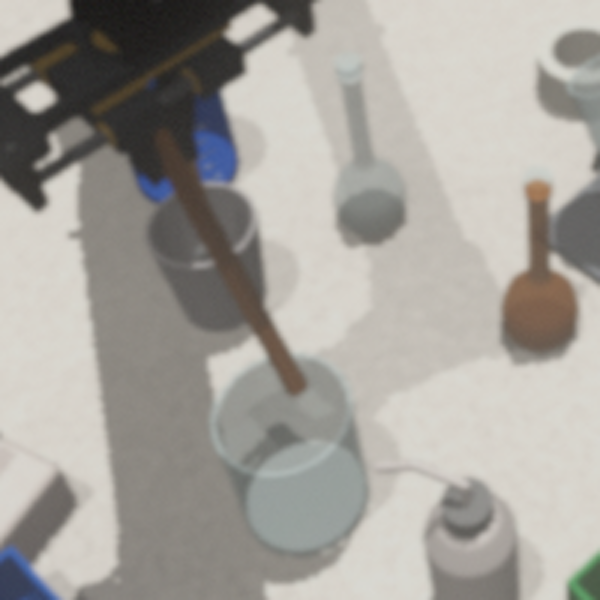

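```bash
python3 - <<'E'
from h import *
import pickle
m=pickle.load(open("w4.pkl","rb"))
print(plane("wrist",(278,109),.12,m).round(4),plane("wrist",(277.5,102),.005,m).round(4),plane("scene",(80+284/3,180+415/3),.12).round(4),plane("scene",(80+306/3,180+497/3),.005).round(4))
print(np.linalg.norm(plane("wrist",(229,109),.12,m)-plane("wrist",(327,109),.12,m)))
E
```

```text
[ 0.6145 -0.3564  0.12  ] [ 0.6128 -0.3563  0.005 ] [ 0.6153 -0.3558  0.12  ] [ 0.6142 -0.3569  0.005 ]
0.09186209055180404
```

```bash
python3 -m handwheel '[[5,1,40,0,0,0,1],[9,1,80,0,0,0,1],[12,1,110,0,0,0,1],[14,1,135,0,0,0,1],[15,1,150,0,0,0,1],[15,1,158,0,0,0,1],[16,1,163,0,0,0,1],[16,1,163,0,0,0,1]]'
```

```text
time: 8.57
position: [0.5593, -0.3621, 0.1803]
tool_rot: [3.133, 0.113, -0.14]
ft_force: [0.6, -1.2, 0.1]
grip_width: 0.153
```

```bash
python3 -m handwheel '[[0,0,2,0,0,0,1],[0,0,3,0,0,0,1],[0,0,3,0,0,0,1]]'
python3 - <<'E'
from h import *
s=ctrl.get_image("scene")
cv2.imwrite("pics/s5.png",s[:,:,::-1]);crop("pics/s5.png",80,180,280,380,3,"pics/s5c.png")
E
```

```text
time: 8.95
position: [0.5588, -0.3621, 0.1768]
tool_rot: [3.133, 0.113, -0.141]
ft_force: [-0.6, -0.4, -1.1]
grip_width: 0.15
```

View pics/s5c.png

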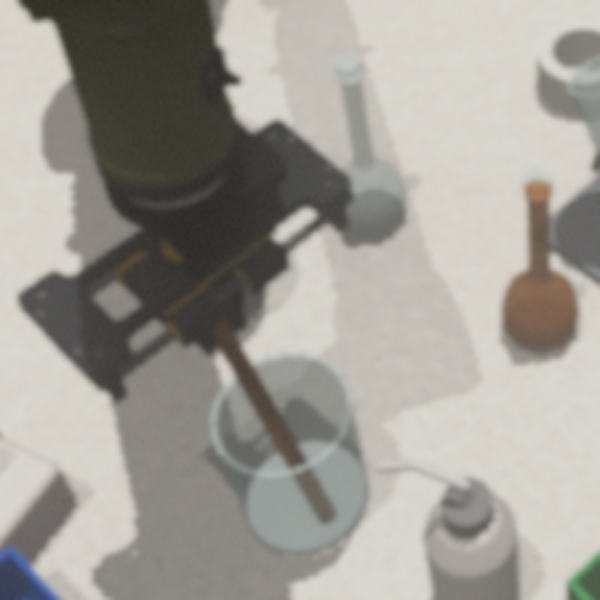

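```bash
python3 -m handwheel '[[0,0,1,0,0,0,1],[0,0,2,0,0,0,1],[0,0,2,0,0,0,1]]'
```

```text
time: 9.38
position: [0.5585, -0.3624, 0.1755]
tool_rot: [3.133, 0.112, -0.141]
ft_force: [-1.4, -0.2, 4.1]
grip_width: 0.148
```

```bash
python3 -m handwheel '[[0,0,0,0,0,0,0.4],[0,0,0,0,0,0,0.3],[0,0,0,0,0,0,0.2],[0,0,0,0,0,0,0.1],[0,0,0,0,0,0,0],[0,0,0,0,0,0,-0.2]]'
python3 - <<'E'
from h import *
s=ctrl.get_image("scene")
cv2.imwrite("pics/s6.png",s[:,:,::-1]);crop("pics/s6.png",80,180,280,380,3,"pics/s6c.png")
E
```

```text
time: 10.12
position: [0.5586, -0.3621, 0.1748]
tool_rot: [3.133, 0.113, -0.141]
ft_force: [-0.7, -0.3, -0.4]
grip_width: 0.539
```

View pics/s6c.png

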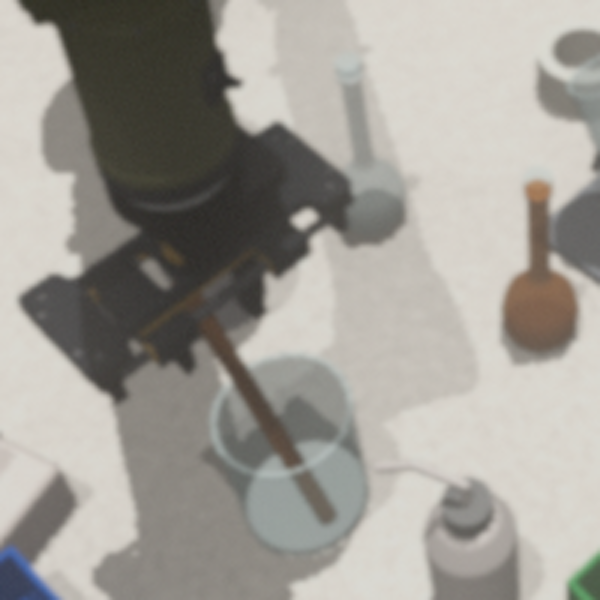

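```bash
python3 -m handwheel '[[0,0,-15,0,0,0,-0.5],[0,0,-45,0,0,0,-1],[0,0,-90,0,0,0,-1],[0,0,-145,0,0,0,-1],[-20,0,-190,0,0.05,0,-1],[-50,-20,-210,0,0.09,0,-1],[-80,-60,-210,0,0.09,0,-1],[-95,-115,-210,0,0.09,0,-1],[-95,-170,-210,0,0.09,0,-1],[-95,-230,-210,0,0.09,0,-1],[-95,-290,-210,0,0.09,0,-1],[-95,-345,-210,0,0.09,0,-1]]'
python3 - <<'E'
from h import *
s=ctrl.get_image("scene")
cv2.imwrite("pics/s7.png",s[:,:,::-1]);crop("pics/s7.png",80,180,280,380,3,"pics/s7c.png")
print(ctrl.get_state()["joint_positions"].round(2))
go([.44,.14,.40],toolR(15,0))
go([.45,.27,.40],toolR(25,0))
E
```

```text
time: 11.68
position: [0.4579, -0.0207, 0.394]
tool_rot: [3.138, 0.115, 0.003]
ft_force: [-0.1, 0.4, 0.8]
grip_width: 1.0
[ 0.72 -0.13 -0.67  1.6  -0.08  1.64 -1.43]
row [  -4.5 -152.5   -5.1] [-0.001 -0.003 -0.177] |d| 153.0 deg 10.1
row [  16.4 -281.2   -4.8] [-0.001 -0.003 -0.352] |d| 282.0 deg 20.1
```

View pics/s7c.png

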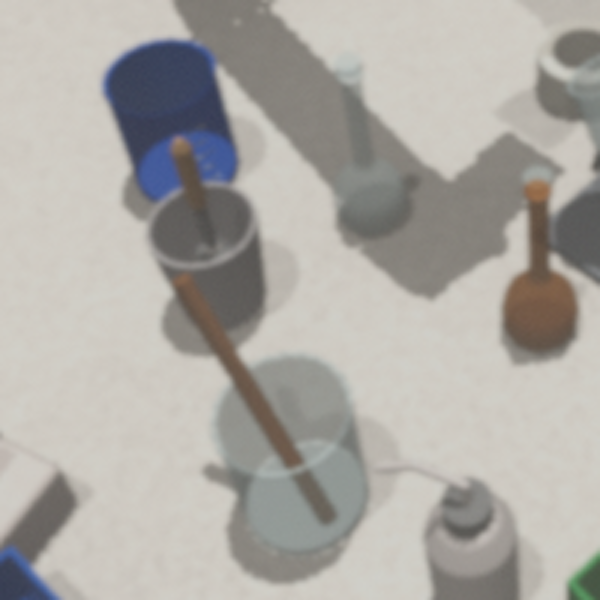

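Rod stands in the clear beaker, leaning on its rim. Next, to the large brush.

```bash
python3 -m handwheel '[[-4,-50,-5,0,0,-0.06,-1],[-6,-100,-5,0,0,-0.12,-1],[-4,-150,-5,0,0,-0.18,-1],[3,-200,-5,0,0,-0.25,-1],[10,-240,-5,0,0,-0.3,-1],[16,-281,-5,0,0,-0.35,-1],[16,-281,-5,0,0,-0.35,-1]]'
python3 - <<'E'
from h import *
import pickle
m=ctrl.camera_model("wrist"); im=ctrl.get_image("wrist")
pickle.dump(m,open("w8.pkl","wb"));cv2.imwrite("pics/w8.png",im[:,:,::-1])
print(ctrl.get_state()["joint_positions"].round(2))
E
```

```text
time: 12.6
position: [0.4528, 0.2616, 0.3985]
tool_rot: [-3.067, -0.669, -0.0]
ft_force: [0.2, 0.6, -0.8]
grip_width: 1.001
[ 0.42  0.09 -1.05  1.45  0.08  1.65 -1.77]
```

View pics/w8.png

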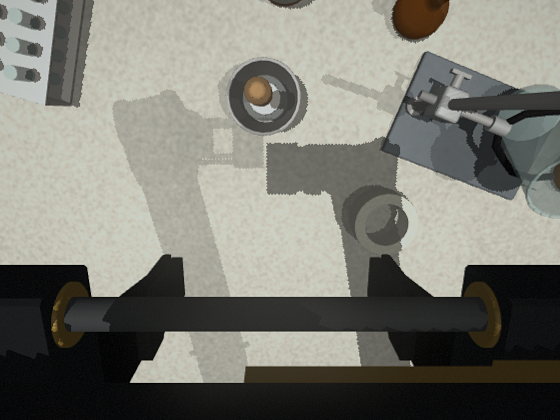

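```bash
python3 - <<'E'
from h import *
import pickle,h
m=pickle.load(open("w8.pkl","rb"))
cm=ctrl.camera_model
h.ctrl=type("C",(),{"camera_model":staticmethod(lambda n: m if n=="wrist" else cm(n))})
print("handle end",h.tri([("wrist",(258,91)),("scene",(353.5,119)),("top",(164.5,213.5))]))
for z in(.24,.245,.25): print(z,plane("wrist",(258,91),z,m).round(4),plane("top",(164.5,213.5),z).round(4))
print("pot rim",plane("wrist",(265.5,95),.1,m).round(4), "diam",np.linalg.norm(plane("wrist",(228,95),.1,m)-plane("wrist",(303,95),.1,m)))
i=cv2.imread("pics/w8.png")[40:150,210:320];cv2.imwrite("pics/w8c.png",cv2.resize(i,None,fx=5,fy=5,interpolation=cv2.INTER_CUBIC))
E
```

```text
handle end (array([0.52794677, 0.31100087, 0.24630079]), [np.float64(0.0005788552067187375), np.float64(0.0014395412022841785), np.float64(0.0009365779209311242)])
0.24 [0.5284 0.3119 0.24  ] [0.53   0.3133 0.24  ]
0.245 [0.5282 0.3116 0.245 ] [0.529  0.3119 0.245 ]
0.25 [0.5281 0.3113 0.25  ] [0.5281 0.3104 0.25  ]
pot rim [0.5314 0.3114 0.1   ] diam 0.08506799664055036
```

View pics/w8c.png

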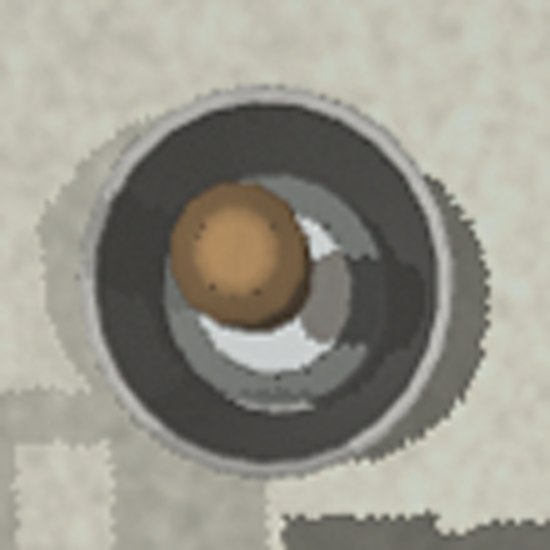

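```bash
python3 - <<'E'
from h import *
Rt=toolR(25,-20);zt=Rt.as_matrix()[:,2]
for z in (.33,.21):
    p=np.array([.529,.3115,z])+.005*zt; print(p.round(4)); go(p,Rt)
E
```

```text
[0.5275 0.3108 0.3253]
row [ 88.5 -16.3  73.1] [-0.003 -0.349 -0.011] |d| 116.0 deg 20.0
[0.5275 0.3108 0.2053]
row [ 88.5 -16.2 193.1] [-0.003 -0.349 -0.011] |d| 213.0 deg 20.0
```

```bash
python3 -m handwheel '[[35,-6,10,0,-0.1,0,-1],[70,-14,30,0,-0.22,0,-1],[88,-16,55,0,-0.349,0,-1],[88,-16,72,0,-0.349,0,-1],[88,-16,73,0,-0.349,0,-1],[88,-16,73,0,-0.349,0,-1]]'
python3 - <<'E'
from h import *
import pickle
m=ctrl.camera_model("wrist"); im=ctrl.get_image("wrist")
cv2.imwrite("pics/w9.png",im[:,:,::-1])
print(ctrl.get_state()["joint_positions"].round(2))
for z in (.25,.21): print("handle axis",proj("wrist",[.5285,.3115,z],m))
Rt=toolR(25,-20);zt=Rt.as_matrix()[:,2]
go(np.array([.529,.3115,.21])+.005*zt,Rt)
E
```

```text
time: 13.4
position: [0.5274, 0.3077, 0.3284]
tool_rot: [2.959, 0.632, -0.513]
ft_force: [0.5, -0.4, 1.8]
grip_width: 1.0
[-0.    0.66 -1.    1.07  0.4   1.98 -2.02]
handle axis [270.59216064 190.68330145]
handle axis [271.20287847 160.18553208]
row [ 42.6  -2.8 115.8] [-0.004 -0.006 -0.015] |d| 123.0 deg 1.0
```

View pics/w9.png

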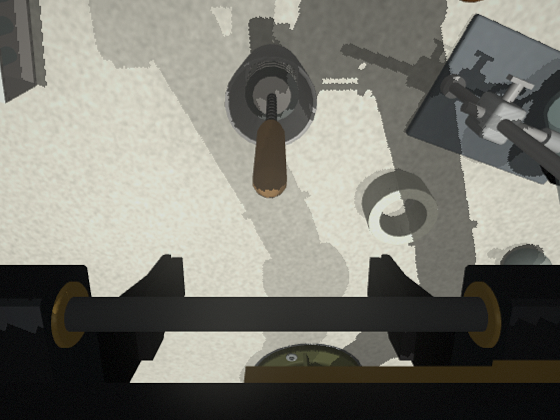

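```bash
python3 -m handwheel '[[15,-1,40,0,0,0,-1],[28,-3,75,0,0,0,-1],[37,-3,100,0,0,-0.01,-1],[42,-3,113,0,0,-0.015,-1],[43,-3,116,0,0,-0.015,-1],[43,-3,116,0,0,-0.015,-1]]'
python3 - <<'E'
from h import *
im=ctrl.get_image("wrist")
cv2.imwrite("pics/w10.png",im[:,:,::-1])
Rt=toolR(25,-20);zt=Rt.as_matrix()[:,2]
go(np.array([.529,.3115,.21])+.005*zt,Rt)
E
```

```text
time: 14.2
position: [0.5276, 0.3119, 0.2025]
tool_rot: [2.956, 0.655, -0.519]
ft_force: [-0.1, -0.2, 0.2]
grip_width: 1.001
row [-1.6  1.  -2.4] [-0.005 -0.002  0.001] |d| 3.0 deg 0.3
```

View pics/w10.png

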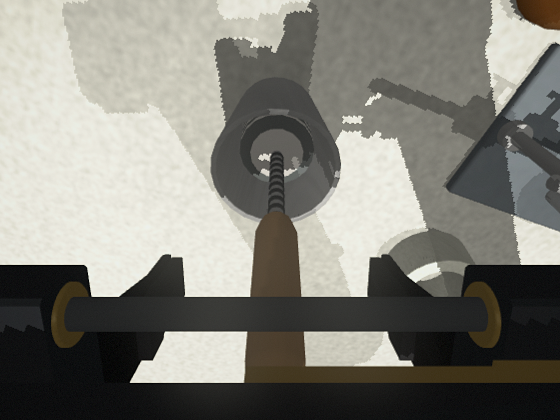

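Handle (col 276) centred between the fingers. Closing at 40 N.

```bash
python3 -m handwheel '[[0,0,-2,0,0,0,1],[0,0,-2,0,0,0,1],[0,0,-2,0,0,0,1],[0,0,-2,0,0,0,1],[0,0,-2,0,0,0,1],[0,0,-2,0,0,0,1],[0,0,-2,0,0,0,1],[0,0,-2,0,0,0,1],[0,0,-2,0,0,0,1],[0,0,-2,0,0,0,1],[0,0,-2,0,0,0,1]]' 40
```

```text
time: 15.62
position: [0.528, 0.3118, 0.2028]
tool_rot: [2.955, 0.656, -0.523]
ft_force: [-0.4, -1.5, -0.3]
grip_width: 0.242
```

```bash
python3 -m handwheel '[[-3,0,-8,0,0,0,1],[-10,0,-28,0,0,0,1],[-19,0,-52,0,0,0,1],[-28,0,-76,0,0,0,1],[-36,0,-99,0,0,0,1],[-41,0,-113,0,0,0,1],[-43,0,-117,0,0,0,1],[-43,0,-117,0,0,0,1]]'
python3 - <<'E'
from h import *
im=ctrl.get_image("scene")
cv2.imwrite("pics/s11.png",im[:,:,::-1]);crop("pics/s11.png",260,40,430,230,3,"pics/s11c.png")
print(ctrl.get_state()["joint_positions"].round(2))
for t in ([.44,.25,.40],[.44,.10,.44],[.45,0,.42]): go(t,toolR(4.1,10))
E
```

```text
time: 16.62
position: [0.5277, 0.3112, 0.3273]
tool_rot: [2.955, 0.656, -0.523]
ft_force: [-0.4, -0.3, -2.1]
grip_width: 0.24
[-0.01  0.67 -1.    1.06  0.4   1.98 -2.01]
row [-124.    17.9  -32.7] [0.027 0.519 0.368] |d| 130.0 deg 36.5
row [-197.5  153.7  -49.3] [0.027 0.519 0.368] |d| 255.0 deg 36.5
row [-222.   248.6  -19.6] [0.027 0.519 0.368] |d| 334.0 deg 36.5
```

View pics/s11c.png

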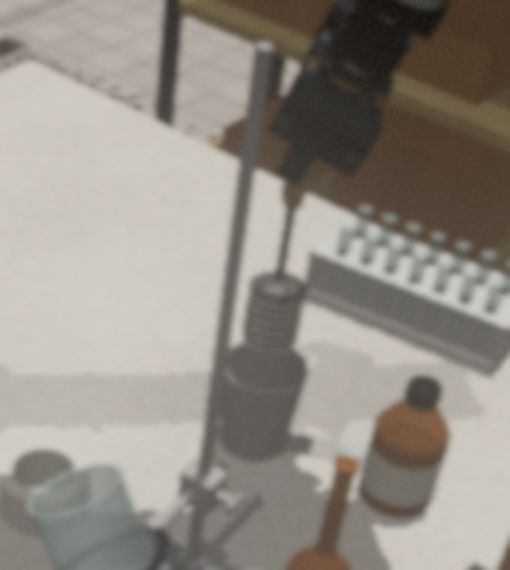

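```bash
python3 - <<'E'
from h import *
for p,y,t in [([.49,.295,.355],23,-15),([.455,.265,.37],20,-10),([.435,.22,.38],14,-8),([.43,.165,.39],10,-5),([.43,.11,.395],6,-2),([.435,.06,.40],4.1,0),([.445,.02,.40],4.1,5),([.455,-.015,.395],4.1,10)]:
    go(p,toolR(y,t))
E
```

```text
row [-48.1  -1.6 -12.4] [0.006 0.088 0.034] |d| 50.0 deg 5.4
row [-95.   10.8 -11.4] [0.018 0.175 0.085] |d| 96.0 deg 11.2
row [-133.4   43.1   -8.2] [0.042 0.21  0.187] |d| 140.0 deg 16.3
row [-163.    90.8   -8.3] [0.052 0.262 0.257] |d| 187.0 deg 21.2
row [-186.6  140.6   -5.3] [0.059 0.313 0.327] |d| 234.0 deg 26.2
row [-204.   188.    -4.5] [0.059 0.347 0.362] |d| 277.0 deg 28.9
row [-211.4  228.5   -2. ] [0.043 0.433 0.365] |d| 311.0 deg 32.5
row [-215.1  264.5    4.5] [0.027 0.519 0.368] |d| 341.0 deg 36.5
```

```bash
python3 -m handwheel '[[-48,-2,-12,0.006,0.088,0.034,1],[-95,11,-11,0.018,0.175,0.085,1],[-133,43,-8,0.042,0.21,0.187,1],[-163,91,-8,0.052,0.262,0.257,1],[-187,141,-5,0.059,0.313,0.327,1],[-204,188,-5,0.059,0.347,0.362,1],[-211,228,-2,0.043,0.433,0.365,1],[-215,264,5,0.027,0.519,0.368,1],[-215,264,5,0.027,0.519,0.368,1],[-215,264,5,0.027,0.519,0.368,1]]'
python3 - <<'E'
from h import *
import pickle
st=ctrl.get_state();m=ctrl.camera_model("wrist"); im=ctrl.get_image("wrist");s=ctrl.get_image("scene");t=ctrl.get_image("top")
pickle.dump((st,m),open("w12.pkl","wb"))
cv2.imwrite("pics/w12.png",im[:,:,::-1]);cv2.imwrite("pics/s12.png",s[:,:,::-1]);cv2.imwrite("pics/t12.png",t[:,:,::-1])
crop("pics/s12.png",220,60,370,280,2.6,"pics/s12c.png")
print(st["joint_positions"].round(2))
R0=R.from_rotvec(st["tool_rot"]);print(R0.as_matrix()[:,2].round(3))
E
```

```text
time: 17.92
position: [0.4543, -0.0133, 0.3942]
tool_rot: [-3.12, -0.113, -0.271]
ft_force: [0.3, -0.5, -0.7]
grip_width: 0.242
[ 0.8  -0.3  -0.62  1.73 -0.22  1.49 -1.31]
[ 0.172  0.014 -0.985]
```

View pics/w12.png

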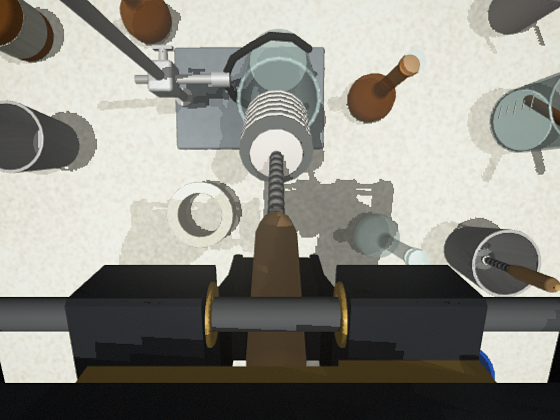

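View pics/s12c.png

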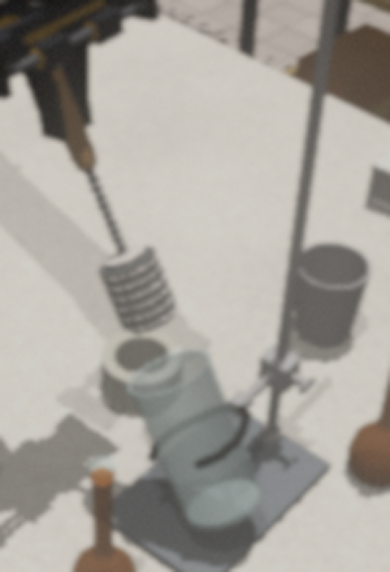

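```bash
python3 - <<'E'
from h import *
import pickle
st,m=pickle.load(open("w12.pkl","rb"))
zt=R.from_rotvec(st["tool_rot"]).as_matrix()[:,2]
g=st["position"]-.005*zt; a=np.radians(4.1)
for tl in (26,28,30,32):
    t=np.radians(tl);d=np.array([np.sin(t)*np.cos(a),np.sin(t)*np.sin(a),-np.cos(t)])
    print(tl,"headtop",proj("wrist",g+.1325*d,m).round(1),"tip",proj("wrist",g+.2025*d,m).round(1),"scene headtop",proj("scene",g+.1325*d).round(1),"tip",proj("scene",g+.2025*d).round(1))
i=cv2.imread("pics/w12.png")[20:230,200:350];cv2.imwrite("pics/w12c.png",cv2.resize(i,None,fx=2.8,fy=2.8,interpolation=cv2.INTER_CUBIC))
crop("pics/s12.png",240,140,310,200,8,"pics/s12d.png")
E
```

```text
26 headtop [276.  165.4] tip [276.1 132.6] scene headtop [264.  157.2] tip [273.7 183.8]
28 headtop [276.  159.5] tip [276.1 124.8] scene headtop [265.3 157.2] tip [275.8 184. ]
30 headtop [276.  153.5] tip [276.1 116.9] scene headtop [266.6 157.2] tip [277.8 184.1]
32 headtop [276.  147.6] tip [276.1 108.9] scene headtop [267.9 157.1] tip [279.8 184.1]
```

View pics/w12c.png

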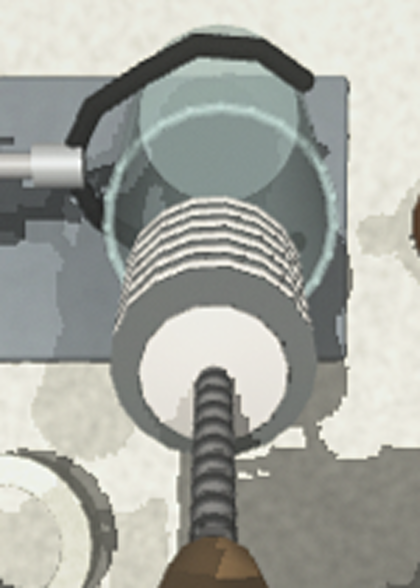

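View pics/s12d.png

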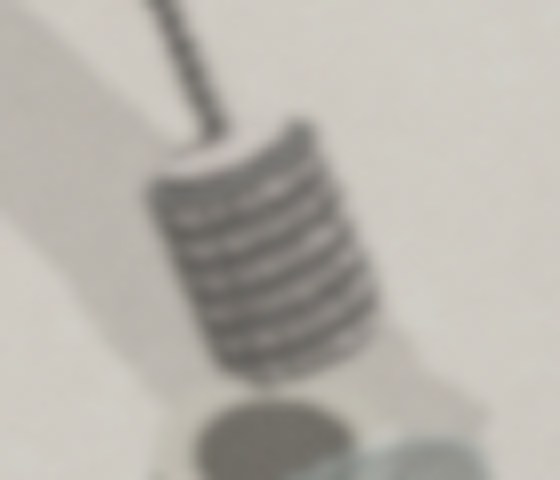

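```bash
cat >> h.py <<'E'
AX=np.array([-.4987,-.0357,.866]);FL=np.array([.650,-.0023,.0526]);LG=.2025
def gob(s,off=(0,0,0)):
    Rt=toolR(4.1,10);zt=Rt.as_matrix()[:,2]
    go(FL+np.array(off)+(LG+s)*AX+.005*zt,Rt)
def where():
    st=ctrl.get_state();Rm=R.from_rotvec(st["tool_rot"]).as_matrix();g=st["position"]-.005*Rm[:,2]
    # brush axis = tool frame 20deg about y
    d=Rm@np.array([np.sin(np.radians(20)),0,np.cos(np.radians(20))])
    tip=g+LG*d; s=(tip-FL)@AX; gg=(g-FL)-((g-FL)@AX)*AX; e=(tip-FL)-s*AX
    a=np.radians(4.1);e1=np.array([np.cos(a)*.866,np.sin(a)*.866,.5]);e2=np.cross(AX,e1)
    print("s",(s*1e3).round(1),"tip off",((e@e1)*1e3).round(1),((e@e2)*1e3).round(1),"grip off",((gg@e1)*1e3).round(1),((gg@e2)*1e3).round(1),"F",st["ft_force"].round(1),"t",round(st["time"],2))
E
python3 - <<'E'
from h import *
where()
for s in (.165,.1,.05): gob(s)
E
```

```text
s 196.2 tip off 3.5 3.5 grip off 3.5 3.2 F [-0.7  0.9 -0.6] t 18.07
row [ 7.3  3.2 30.5] [-0.001  0.     0.002] |d| 32.0 deg 0.1
row [29.6  3.3 91.6] [-0.001  0.     0.002] |d| 96.0 deg 0.1
row [ 46.7   3.4 138.6] [-0.001  0.     0.002] |d| 146.0 deg 0.1
```

```bash
python3 -m handwheel '[[3,3,12,0,0,0,1],[6,3,24,0,0,0,1],[7,3,31,0,0,0,1],[10,3,38,0,0,0,1],[10,3,38,0,0,0,1]]'
python3 - <<'E'
from h import *
where()
st=ctrl.get_state();im=ctrl.get_image("wrist");s=ctrl.get_image("scene")
cv2.imwrite("pics/w13.png",im[:,:,::-1]);cv2.imwrite("pics/s13.png",s[:,:,::-1])
i=cv2.imread("pics/w13.png")[20:230,200:350];j=cv2.imread("pics/s13.png")[150:260,230:330]
cv2.imwrite("pics/w13c.png",np.hstack([cv2.resize(i,(400,560)),cv2.resize(j,(400,560))]))
gob(.12);gob(.05);gob(.01)
E
```

```text
time: 18.7
position: [0.4713, -0.0162, 0.3586]
tool_rot: [-3.121, -0.111, -0.272]
ft_force: [-0.8, 0.1, -1.3]
grip_width: 0.243
s 156.8 tip off -0.6 -1.0 grip off -0.5 -1.1 F [-0.8  0.1 -1.3] t 18.7
row [12.8 -1.2 35.1] [-0.    -0.001 -0.   ] |d| 37.0 deg 0.0
row [ 36.7  -1.2 100.9] [-0.    -0.001 -0.   ] |d| 107.0 deg 0.0
row [ 50.4  -1.2 138.5] [-0.    -0.001 -0.   ] |d| 147.0 deg 0.0
```

View pics/w13c.png

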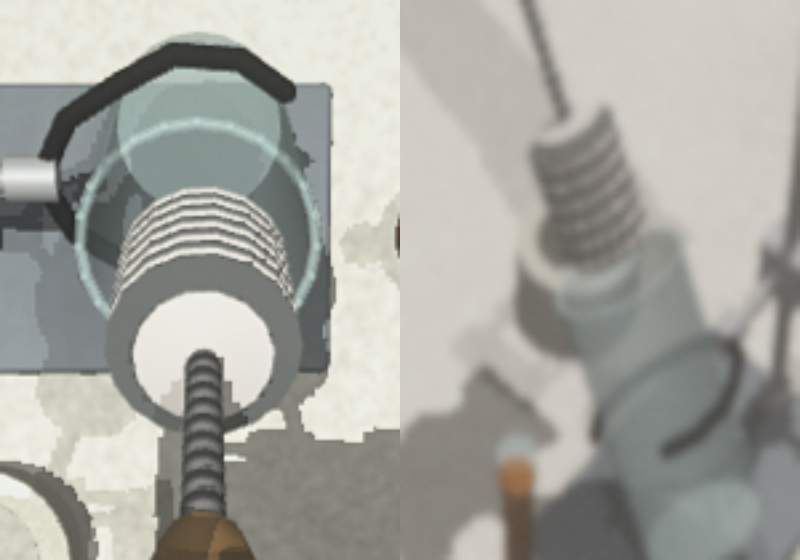

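```bash
python3 - <<'E'
from h import *
m=ctrl.camera_model("wrist")
a=np.radians(4.1);e1=np.array([np.cos(a)*.866,np.sin(a)*.866,.5]);e2=np.cross(AX,e1)
M=FL+.146*AX;T=FL+.1568*AX-.0006*e1-.001*e2
print("rim hi",proj("wrist",M+.04*e1,m),"L/R",proj("wrist",M+.04*e2,m),proj("wrist",M-.04*e2,m))
print("head hi",proj("wrist",T+.027*e1,m),"L/R headtop",proj("wrist",T+.07*AX+.027*e2,m),proj("wrist",T+.07*AX-.027*e2,m),"lo",proj("wrist",T+.07*AX-.027*e1,m),proj("wrist",T+.07*AX+.027*e1,m))
k=2.667
f=lambda x,y:(200+x*150/400,20+y*210/560)
print("meas rim hi",f(198,122),"L/R",f(77,235),f(320,235),"head hi",f(203,188),"headtop L/R",f(106,345),f(301,345),"lo",f(203,432),"hi",f(203,255))
E
```

```text
rim hi [274.31054111  65.14451982] L/R [229.20123446 112.58469399] [319.67099612 112.55884856]
head hi [275.52800982  85.92543554] L/R headtop [237.45357656 154.28478411] [313.48024331 154.26946797] lo [275.49552355 186.88741329] [275.42846941 117.53972336]
meas rim hi (274.25, 65.75) L/R (228.875, 108.125) (320.0, 108.125) head hi (276.125, 90.5) headtop L/R (239.75, 149.375) (312.875, 149.375) lo (276.125, 182.0) hi (276.125, 115.625)
```

```bash
python3 -m handwheel '[[5,-1,14,0,0,0,1],[11,-1,30,0,0,0,1],[17,-1,47,0,0,0,1],[23,-1,64,0,0,0,1],[29,-1,81,0,0,0,1],[35,-1,97,0,0,0,1],[41,-1,112,0,0,0,1],[46,-1,126,0,0,0,1],[49,-1,134,0,0,0,1],[49,-1,134,0,0,0,1]]'
python3 - <<'E'
from h import *
where()
E
```

```text
time: 20.05
position: [0.5426, -0.0101, 0.2351]
tool_rot: [-3.121, -0.111, -0.272]
ft_force: [0.4, 0.6, -1.3]
grip_width: 0.239
s 14.1 tip off -0.4 0.1 grip off -0.3 -0.1 F [ 0.4  0.6 -1.3] t 20.05
```

```bash
python3 -m handwheel '[[2,0,5,0,0,0,1],[3,0,9,0,0,0,1],[4,0,11,0,0,0,1],[4,0,11,0,0,0,1]]'
python3 - <<'E'
from h import *
where()
E
```

```text
time: 20.55
position: [0.5485, -0.0098, 0.2255]
tool_rot: [-3.121, -0.111, -0.273]
ft_force: [0.4, -0.5, -1.3]
grip_width: 0.244
s 2.8 tip off 0.1 -0.2 grip off 0.0 -0.2 F [ 0.4 -0.5 -1.3] t 20.55
```

```bash
python3 -m handwheel '[[0.7,0,1.9,0,0,0,1],[0.7,0,1.9,0,0,0,1]]'; python3 -m handwheel '[[0.7,0,1.9,0,0,0,1],[0.7,0,1.9,0,0,0,1]]'; python3 -c "
from h import *
where()"
```

```text
time: 20.8
position: [0.5495, -0.0097, 0.2238]
tool_rot: [-3.121, -0.111, -0.274]
ft_force: [-0.2, 0.4, -1.1]
grip_width: 0.243
time: 21.05
position: [0.5505, -0.0097, 0.223]
tool_rot: [-3.122, -0.111, -0.273]
ft_force: [-5.1, 0.2, 4.9]
grip_width: 0.241
s -0.4 tip off 0.5 -0.4 grip off 0.5 -0.3 F [-5.1  0.2  4.9] t 21.05
```

```bash
python3 - <<'E'
from h import *
s=ctrl.get_image("scene");im=ctrl.get_image("wrist")
j=s[150:270,230:340];i=im[:230,180:370]
cv2.imwrite("pics/sw14.png",np.hstack([cv2.resize(j,(400,436)),cv2.resize(i,(360,436))])[:,:,::-1])
E
```

```text
(no output)
```

View pics/sw14.png

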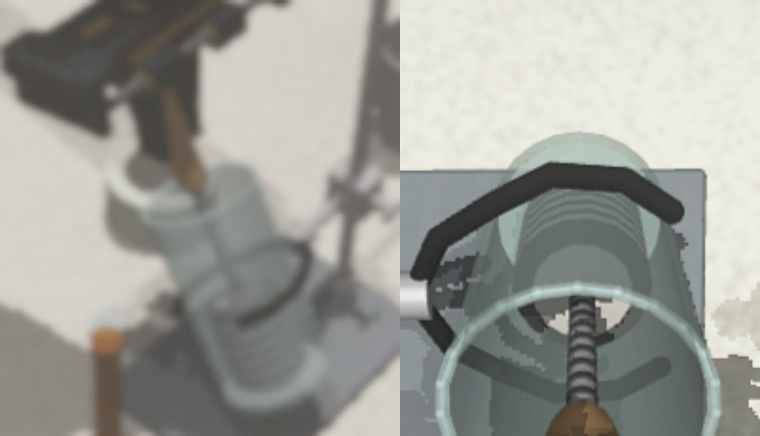

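```bash
python3 -m handwheel '[[-2,0,-6,0,0,0,1],[-7,0,-19,0,0,0,1],[-13,0,-35,0,0,0,1],[-19,0,-52,0,0,0,1],[-25,0,-69,0,0,0,1],[-31,0,-86,0,0,0,1],[-37,0,-102,0,0,0,1],[-43,0,-118,0,0,0,1],[-48,0,-131,0,0,0,1],[-52,0,-143,0,0,0,1],[-52,0,-143,0,0,0,1]]'; python3 - <<'E'
from h import *
where()
im=ctrl.get_image("wrist")
cv2.imwrite("pics/w15.png",im[20:230,150:400,::-1])
E
```

```text
time: 22.52
position: [0.4749, -0.0151, 0.3549]
tool_rot: [-3.122, -0.111, -0.276]
ft_force: [0.4, 1.4, -1.6]
grip_width: 0.242
s 151.8 tip off 1.2 -0.4 grip off 0.8 -0.3 F [ 0.4  1.4 -1.6] t 22.52
```

View pics/w15.png

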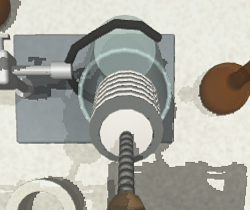

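```bash
python3 -m handwheel '[[2,0,6,0,0,0,1],[6,0,19,0,0,0,1],[12,0,35,0,0,0,1],[18,0,52,0,0,0,1],[24,0,69,0,0,0,1],[30,0,86,0,0,0,1],[36,0,102,0,0,0,1],[42,0,118,0,0,0,1],[46,0,130,0,0,0,1],[49,0,138,0,0,0,1],[50.5,0,141.5,0,0,0,1],[50.5,0,141.5,0,0,0,1]]'; python3 -c "
from h import *
where()"
```

```text
time: 24.08
position: [0.5489, -0.0097, 0.2234]
tool_rot: [-3.121, -0.111, -0.274]
ft_force: [-0.4, -0.2, -0.3]
grip_width: 0.243
s 0.8 tip off -0.6 -0.1 grip off -0.7 -0.2 F [-0.4 -0.2 -0.3] t 24.07
```

Down to ~1 mm; nudge to the touch, then up.

```bash
python3 -m handwheel '[[0.5,0,1.2,0,0,0,1],[0.5,0,1.2,0,0,0,1]]'; python3 -c "
from h import *
where()"
```

```text
time: 24.32
position: [0.5496, -0.0098, 0.2225]
tool_rot: [-3.121, -0.111, -0.275]
ft_force: [-0.7, -0.2, -1.4]
grip_width: 0.24
s -0.3 tip off -0.3 -0.3 grip off -0.5 -0.3 F [-0.7 -0.2 -1.4] t 24.32
```

```bash
python3 -m handwheel '[[-2,0,-6,0,0,0,1],[-7,0,-19,0,0,0,1],[-13,0,-35,0,0,0,1],[-19,0,-52,0,0,0,1],[-25,0,-69,0,0,0,1],[-31,0,-86,0,0,0,1],[-37,0,-102,0,0,0,1],[-43,0,-118,0,0,0,1],[-48,0,-131,0,0,0,1],[-52,0,-143,0,0,0,1],[-52,0,-143,0,0,0,1]]'; python3 -c "
from h import *
where()"
```

```text
time: 25.7
position: [0.4738, -0.0152, 0.3549]
tool_rot: [-3.121, -0.111, -0.276]
ft_force: [-0.1, 0.4, -1.4]
grip_width: 0.242
s 152.4 tip off 0.3 -0.4 grip off -0.1 -0.3 F [-0.1  0.4 -1.4] t 25.7
```

```bash
python3 -m handwheel '[[2,0,6,0,0,0,1],[6.5,0,19,0,0,0,1],[12.5,0,35,0,0,0,1],[18.5,0,52,0,0,0,1],[24.5,0,69,0,0,0,1],[30.5,0,86,0,0,0,1],[36.5,0,102,0,0,0,1],[42.5,0,118,0,0,0,1],[47,0,130,0,0,0,1],[50,0,138,0,0,0,1],[51.5,0,142,0,0,0,1],[51.5,0,142,0,0,0,1]]'; python3 -c "
from h import *
where()"
```

```text
time: 27.2
position: [0.5489, -0.0097, 0.2231]
tool_rot: [-3.121, -0.111, -0.274]
ft_force: [-0.2, -0.3, -0.6]
grip_width: 0.246
s 0.6 tip off -0.7 -0.2 grip off -0.8 -0.2 F [-0.2 -0.3 -0.6] t 27.2
```

```bash
python3 -m handwheel '[[0.6,0,1.5,0,0,0,1],[0.6,0,1.5,0,0,0,1]]'; python3 -c "
from h import *
where()"
```

```text
time: 27.45
position: [0.5499, -0.0098, 0.2226]
tool_rot: [-3.122, -0.111, -0.275]
ft_force: [-2.1, -0.1, 3.1]
grip_width: 0.243
s -0.4 tip off -0.0 -0.5 grip off -0.3 -0.3 F [-2.1 -0.1  3.1] t 27.45
```

```bash
python3 -m handwheel '[[-2,0,-6,0,0,0,1],[-7,0,-19,0,0,0,1],[-13,0,-35,0,0,0,1],[-19,0,-52,0,0,0,1],[-25,0,-69,0,0,0,1],[-31,0,-86,0,0,0,1],[-37,0,-102,0,0,0,1],[-43,0,-118,0,0,0,1],[-48,0,-131,0,0,0,1],[-52,0,-143,0,0,0,1],[-52,0,-143,0,0,0,1]]'; python3 - <<'E'
from h import *
where()
im=ctrl.get_image("wrist");s=ctrl.get_image("scene")
cv2.imwrite("pics/sw16.png",np.hstack([cv2.resize(im,(400,300)),cv2.resize(s,(400,300))])[:,:,::-1])
for p,y,t in [([.455,-.015,.395],4.1,10),([.445,.02,.40],4.1,5),([.435,.06,.40],4.1,0),([.43,.11,.395],6,-2),([.43,.165,.39],10,-5),([.435,.22,.38],14,-8),([.455,.265,.37],20,-10),([.49,.295,.355],23,-15),([.5295,.311,.335],25,-20)]:
    go(p,toolR(y,t))
E
```

```text
time: 28.82
position: [0.474, -0.0152, 0.3545]
tool_rot: [-3.122, -0.111, -0.276]
ft_force: [-0.5, 0.5, -0.8]
grip_width: 0.243
s 151.9 tip off 0.2 -0.4 grip off -0.2 -0.3 F [-0.5  0.5 -0.8] t 28.82
row [-11.2  -1.4 -44.4] [-0. -0. -0.] |d| 46.0 deg 0.0
row [-17.7 -37.1 -50.6] [-0.001 -0.087 -0.   ] |d| 65.0 deg 5.0
row [-24.7 -77.7 -51.8] [-0.001 -0.175 -0.   ] |d| 97.0 deg 10.0
row [ -27.  -127.9  -47.1] [ 0.002 -0.209 -0.033] |d| 139.0 deg 12.2
row [ -24.  -182.8  -41.5] [ 0.004 -0.262 -0.103] |d| 189.0 deg 16.1
row [ -17.  -237.3  -30.1] [ 0.002 -0.313 -0.174] |d| 240.0 deg 20.5
row [   4.1 -280.7  -16.2] [-0.001 -0.347 -0.279] |d| 281.0 deg 25.5
row [  38.  -308.1    5.1] [-0.015 -0.432 -0.332] |d| 311.0 deg 31.3
row [  74.4 -321.3   31.8] [-0.033 -0.518 -0.368] |d| 331.0 deg 36.4
```

View pics/sw16.png

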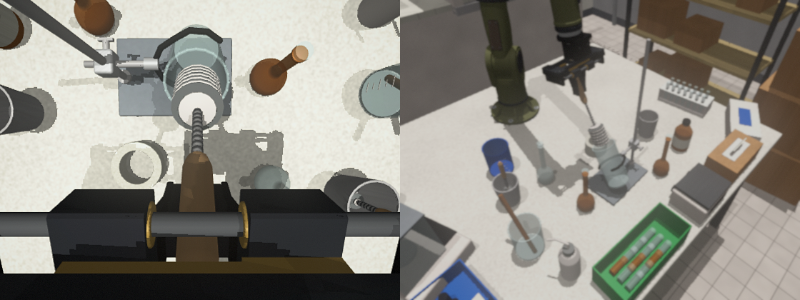

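```bash
python3 -m handwheel '[[-6,-1,-22,0,0,0,1],[-11,-1,-44,0,0,0,1],[-18,-37,-51,0,-0.087,0,1],[-25,-78,-52,0,-0.175,0,1],[-27,-128,-47,0.002,-0.209,-0.033,1],[-24,-183,-42,0.004,-0.262,-0.103,1],[-17,-237,-30,0.002,-0.313,-0.174,1],[4,-281,-16,0,-0.347,-0.279,1],[38,-308,5,-0.015,-0.432,-0.332,1],[74,-321,30,-0.033,-0.518,-0.368,1],[74,-321,30,-0.033,-0.518,-0.368,1],[74,-321,30,-0.033,-0.518,-0.368,1]]'
python3 - <<'E'
from h import *
import pickle
st=ctrl.get_state();m=ctrl.camera_model("wrist")
pickle.dump((st,m),open("w17.pkl","wb"))
im=ctrl.get_image("wrist");s=ctrl.get_image("scene")
cv2.imwrite("pics/w17.png",im[:,:,::-1]);cv2.imwrite("pics/s17.png",s[:,:,::-1])
print(st["joint_positions"].round(2))
Rm=R.from_rotvec(st["tool_rot"]).as_matrix();g=st["position"]-.005*Rm[:,2]
d=Rm@np.array([np.sin(np.radians(20)),0,np.cos(np.radians(20))]);print("dir",d.round(3),"tip",(g+LG*d).round(4))
i=im[:260,170:390];j=s[70:200,290:410]
cv2.imwrite("pics/sw17.png",np.hstack([cv2.resize(i,(440,520)),cv2.resize(j,(360,390+130))])[:,:,::-1])
E
```

```text
time: 30.42
position: [0.5286, 0.3113, 0.3358]
tool_rot: [2.95, 0.656, -0.524]
ft_force: [-0.7, 0.2, -0.2]
grip_width: 0.241
[-0.01  0.68 -1.03  1.03  0.42  2.01 -2.02]
dir [-0.003  0.    -1.   ] tip [0.5296 0.3121 0.138 ]
```

View pics/sw17.png

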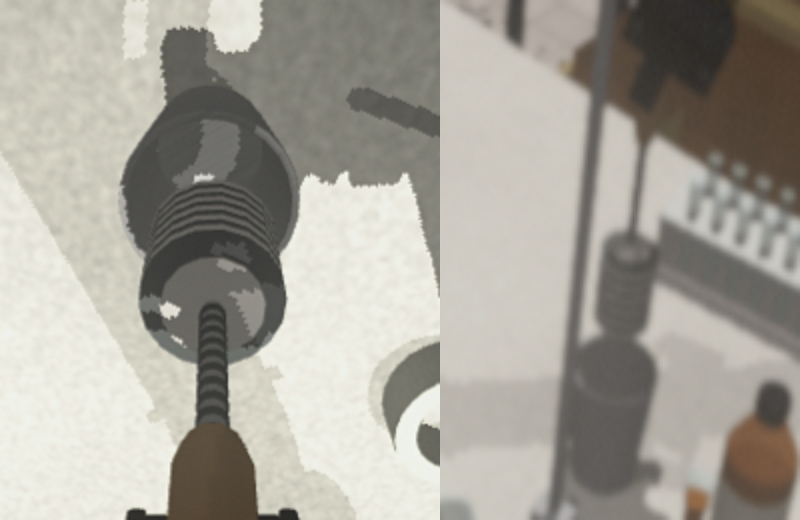

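```bash
python3 -m handwheel '[[4,0.5,9,0,0,0,1],[10,1,25,0,0,0,1],[16,1,43,0,0,0,1],[23,1,61,0,0,0,1],[29,1,79,0,0,0,1],[35,1,95,0,0,0,1],[40,1,107,0,0,0,1],[43,1,115,0,0,0,1],[43,1,115,0,0,0,1]]'
```

```text
time: 31.65
position: [0.5302, 0.3101, 0.2137]
tool_rot: [2.949, 0.654, -0.521]
ft_force: [-0.3, -0.7, -0.3]
grip_width: 0.246
```

```bash
python3 -m handwheel '[[1.5,0,4,0,0,0,1],[2.7,0,7.5,0,0,0,1],[2.7,0,7.5,0,0,0,1]]'; python3 -m handwheel '[[0.5,0,1.4,0,0,0,1],[0.5,0,1.4,0,0,0,1]]'
```

```text
time: 32.02
position: [0.5302, 0.3101, 0.2061]
tool_rot: [2.95, 0.654, -0.52]
ft_force: [-0.9, -0.1, -1.6]
grip_width: 0.243
time: 32.28
position: [0.5302, 0.3102, 0.2048]
tool_rot: [2.95, 0.654, -0.52]
ft_force: [-0.6, 0.5, 0.3]
grip_width: 0.243
```

```bash
python3 -m handwheel '[[0.4,0,1,0,0,0,1],[0.4,0,1,0,0,0,1]]'; python3 -m handwheel '[[0.4,0,1,0,0,0,1],[0.4,0,1,0,0,0,1]]'
```

```text
time: 32.52
position: [0.5303, 0.3102, 0.2037]
tool_rot: [2.95, 0.654, -0.52]
ft_force: [-0.2, 0.2, -0.5]
grip_width: 0.242
time: 32.78
position: [0.5303, 0.3102, 0.2028]
tool_rot: [2.95, 0.654, -0.52]
ft_force: [-0.6, 0.8, 0.8]
grip_width: 0.243
```

```bash
python3 -m handwheel '[[0.4,0,1,0,0,0,1],[0.4,0,1,0,0,0,1]]'
```

```text
time: 33.02
position: [0.5303, 0.3103, 0.2028]
tool_rot: [2.95, 0.654, -0.519]
ft_force: [-0.9, 0.3, 6.1]
grip_width: 0.238
```

Bottom felt (6 N). Release and back away along the reverse of the approach.

```bash
python3 -m handwheel '[[-0.3,0,-1,0,0,0,1],[-0.3,0,-1,0,0,0,0.4],[-0.3,0,-1,0,0,0,0.2],[-0.3,0,-1,0,0,0,0],[-0.3,0,-1,0,0,0,-0.3],[-0.3,0,-1,0,0,0,-0.6],[-0.3,0,-1,0,0,0,-1],[-0.3,0,-1,0,0,0,-1],[-0.3,0,-1,0,0,0,-1],[-0.3,0,-1,0,0,0,-1],[-0.3,0,-1,0,0,0,-1]]'
```

```text
time: 34.4
position: [0.5304, 0.3101, 0.2025]
tool_rot: [2.95, 0.654, -0.52]
ft_force: [-0.2, -0.2, -0.4]
grip_width: 0.996
```

```bash
python3 -m handwheel '[[-7,0,-18,0,0,0,-1],[-20,0,-50,0,0,0,-1],[-34,0,-92,0,0,0,-1],[-46,0,-125,0,0,0,-1],[-80,0,-125,0,0.1,0,-1],[-115,5,-115,0,0.2,0,-1],[-130,10,-110,0,0.3,0,-1],[-130,10,-110,0,0.35,0,-1],[-130,10,-110,0,0.35,0,-1]]'; python3 - <<'E'
from h import *
for n in("scene","top","wrist"): cv2.imwrite(f"pics/{n}18.png",ctrl.get_image(n)[:,:,::-1])
E
```

```text
time: 35.52
position: [0.4572, 0.2653, 0.3519]
tool_rot: [3.063, 0.678, 0.006]
ft_force: [-0.4, -0.1, 0.4]
grip_width: 1.002
```

View pics/scene18.png

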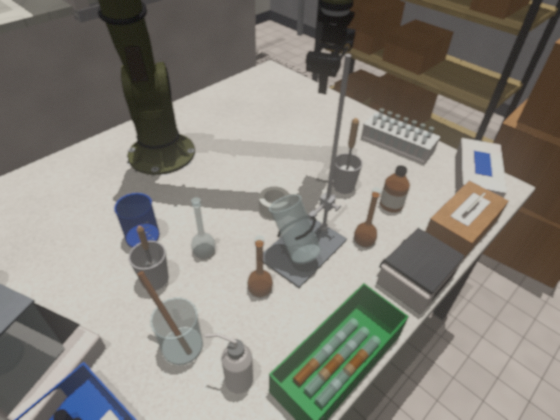

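View pics/wrist18.png

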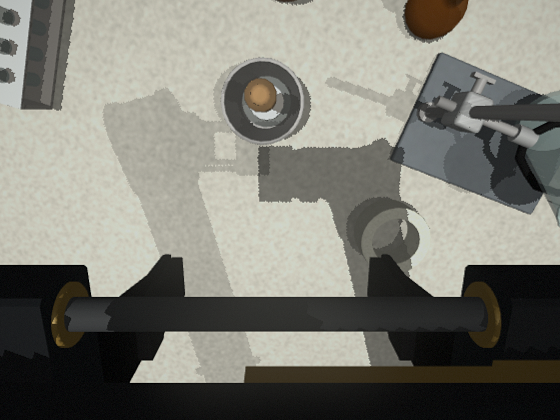

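View pics/top18.png

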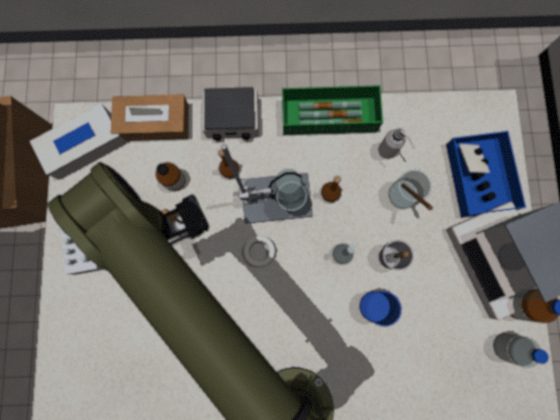

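```bash
python3 -c "
from bench import ctrl
print(ctrl.close_job())"
```

```text
the job is handed in; nothing more can be done
None
```

I finished the job and handed it in at about 36 s of the 72 s allowed.

- **Stirring rod:** I took it out along the slanted beaker's axis and lowered it into the clear upright beaker. It touched the floor with about 4 N before I let go. It now leans on the rim, and the last scene and top pictures show it still standing there.
- **Brush strokes:** I made three full strokes with the large brush. Each went down to the floor of the slanted beaker, within about 0.5 mm by the arm's own position reading. Each came back up until the brush tip was about 6 mm past the mouth.
- **Floor contact:** I felt contact on strokes 1 and 3, at about 7 N and 4 N. On stroke 2 the tip reached the same depth, but the force reading showed no clear contact.
- **Brush return:** I lowered the brush head down into its own pot until I felt the bottom at about 6 N, then released it. The last wrist picture shows it standing upright there.

In the last pictures the gripper is open and clear of everything. By eye, the flasks, tape, wash bottle, reagent bottle, small brush and blue beaker are where they started.

One check disagreed: before the first stroke, the bristle head looked about 5–10 mm shorter in the images than the description says. Contact with the beaker floor came within 1 mm of the depth I had calculated, so I went by contact.

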